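Sort the table candles and start the charger

ROBOT

A 6-joint arm with a two-finger parallel gripper is mounted at the origin on the work surface. World frame = base frame: x ahead of the robot, y to its left, z up, the work surface at z = 0. Lengths are in m, angles in degrees, forces in N, time in s.
With the tool pointing down it reaches from about 0.325 to 0.75 m from the base axis. Payload 7.6 kg.
Tool frame: the origin (TCP) lies at the very end of the fingers, on their centre line; the grasp point (between the pads) lies 19 mm behind it; z points along the fingers, y is the direction in which the jaws open and shut (so a half turn about z gives the same grasp; the last joint's range is limited). The gripper opens to 85 mm and grips with 20 to 120 N. Pads are 22 mm wide; open, the fingers measure 114 mm over their backs; the gripper's body (76 mm by 85 mm) begins 54 mm behind the grasp point. The pads swing forward as they close: fully open they stand 13 mm farther back than shut.
Start: joints at [-67.569, 2.991, 80.254, -0, 96.75, -4.028], TCP at [0.234, -0.47, 0.231] pointing down, gripper open.
Joint ranges: [-166.34, 166.34], [-52.06, 124.39], [6.96, 135.62], [-60.46, 240.46], [14.63, 156.25], [-167.68, 167.68]. Speed limits (degrees/s): [147.25, 147.25, 172.46, 180, 180, 180].

INTERFACE

Orientations are given as a 3x3 rotation matrix whose columns are the frame's x, y, z axes.
In Python, from rig import * gives the robot as it stands.
- The arm moves only by the tool play_rows, never from a script. Its argument "deltas" is a list that holds one entry, the list of rows, each a list of 6 numbers: the shift along the tool's x, y, z in m, then the turn, a rotation vector about the tool's x, y, z in rad. In form: [[[tx, ty, tz, ax, ay, az], ...]]. A call has 1 to 12 rows; each row shifts and turns the commanded pose from where the row before left it, along the tool's axes as they then stand; what a row does not reach is not made up. A row lasts 1/8 s, in which the tool goes at most 62.5 mm and 10.7 degrees, less where a joint would pass 70% of its speed; a pose out of reach is approached as far as the arm can. A call is refused whole if a number of a shift passes 0.0625 or a number of a turn 0.188, either way. A call with a gripper value outside its range is refused whole. "gripper" is the closure, from 0 (fully open) to 1 (shut), set as the call begins (left out, the last holds). The fingers move at their own pace and stop on an object; "squeeze" is the grip in N (left out, the last holds). Time passes only in rows, so rows that do not move let the fingers close. It gives the time, the measured TCP pose, the force and the opening at its end, in the units of the state.
- sense(): the state, without advancing time (a new reading comes with each control period).
- get_image(name): name is "side" or "top" or "wrist"; returns a dict with "frame" (384x512x3 uint8, red, green, blue), "intrinsics" (3x3 intrinsics, pixels), "position" and "attitude" of the camera in the world; the wrist camera has in their place "T_tool_cam" (4x4, takes a point from camera to tool coordinates, whose origin is the TCP and whose axes are the flange's). Camera axes: x right, y up, looking along -z (the intrinsics and any distortion apply to the point x, -y, -z); pixel columns grow to the right and rows downward; lengths in m; the calibration is good to about 2 mm. The wrist camera is an equidistant fisheye: a pixel r from the principal point sees the ray r / f radians off the axis. A picture is of the moment at which its call begins: read the wrist's pose just before it. There is no depth.
- hand_in(): hands the job in, once; it reports no verdict.
The state is a dict: "t": time; "joint_pos": joint angles; "qd": joint speeds; "tau": joint torques, N m; "tcp_pos": TCP position; "orientation": TCP orientation; "ft_force": force on the tool from outside, world axes, zero at the start; "torque": the same for the moment, N m; "grip_width": finger opening in m.
Only numpy, scipy, OpenCV 4.12 (cv2) and the standard library are available. Lean on these libraries where they do the work, as an engineer would, in place of code of your own. Each camera call takes 0.05 s, during which the arm holds its last target.

TASK

Clear the collected battery candles off the dark mat: put every candle with a red sticker on its top into the red reject bin, and stand the others upright on the floor of the charging rows, short ones in the blue row and tall ones in the yellow row. Only when all of them are put away, switch the charger on by pushing its lever fully over away from you. Leave the glass and the table card alone.

Things in the scene. Friction and masses are not known exactly. Their poses are not given: they have to be found in the camera images.
- candle_1: SHORT battery table candle with a plain ivory top (no sticker): sound. Upright ivory plastic cylinder 44 mm in diameter, 50 mm high, with a 12 mm black foot and a small 10 mm amber flame tip on the top centre; 0.12 kg, weighted at the foot. Origin: centre of its underside, z up along its axis. May be absent in a run.
- candle_2: SHORT battery table candle with a plain ivory top (no sticker): sound. Upright ivory plastic cylinder 44 mm in diameter, 50 mm high, with a 12 mm black foot and a small 10 mm amber flame tip on the top centre; 0.12 kg, weighted at the foot. Origin: centre of its underside, z up along its axis. May be absent in a run.
- candle_3: SHORT battery table candle with a plain ivory top (no sticker): sound. Upright ivory plastic cylinder 44 mm in diameter, 50 mm high, with a 12 mm black foot and a small 10 mm amber flame tip on the top centre; 0.12 kg, weighted at the foot. Origin: centre of its underside, z up along its axis. May be absent in a run.
- candle_4: TALL battery table candle with a plain ivory top (no sticker): sound. Upright ivory plastic cylinder 44 mm in diameter, 78 mm high, with a 12 mm black foot and a small 10 mm amber flame tip on the top centre; 0.12 kg, weighted at the foot. Origin: centre of its underside, z up along its axis. May be absent in a run.
- candle_5: TALL battery table candle with a plain ivory top (no sticker): sound. Upright ivory plastic cylinder 44 mm in diameter, 78 mm high, with a 12 mm black foot and a small 10 mm amber flame tip on the top centre; 0.12 kg, weighted at the foot. Origin: centre of its underside, z up along its axis. May be absent in a run.
- candle_6: TALL battery table candle with a plain ivory top (no sticker): sound. Upright ivory plastic cylinder 44 mm in diameter, 78 mm high, with a 12 mm black foot and a small 10 mm amber flame tip on the top centre; 0.12 kg, weighted at the foot. Origin: centre of its underside, z up along its axis. May be absent in a run.
- candle_7: SHORT battery table candle with a red round sticker, 39 mm across, on its top: a REJECT. Upright ivory plastic cylinder 44 mm in diameter, 50 mm high, with a 12 mm black foot and a small 10 mm amber flame tip on the top centre; 0.12 kg, weighted at the foot. Origin: centre of its underside, z up along its axis. May be absent in a run.
- candle_8: TALL battery table candle with a red round sticker, 39 mm across, on its top: a REJECT. Upright ivory plastic cylinder 44 mm in diameter, 78 mm high, with a 12 mm black foot and a small 10 mm amber flame tip on the top centre; 0.12 kg, weighted at the foot. Origin: centre of its underside, z up along its axis. May be absent in a run.
- candle_9: SHORT battery table candle with a red round sticker, 39 mm across, on its top: a REJECT. Upright ivory plastic cylinder 44 mm in diameter, 50 mm high, with a 12 mm black foot and a small 10 mm amber flame tip on the top centre; 0.12 kg, weighted at the foot. Origin: centre of its underside, z up along its axis. May be absent in a run.
- row_blue_floor (a point): Blue charging row for SHORT candles: trough 56 mm wide inside (its x), 214 mm long (its y), blue rims 8 mm high and 6 mm thick, copper discs on the centreline at y = -66, 0, 66 mm. Takes up to three candles side by side. Point: centre of its floor, 18 mm above the table, z up. The rows lie parallel, 120 mm apart; which is nearer the robot varies.
- row_yellow_floor (a point): Yellow charging row for TALL candles: trough 56 mm wide inside (its x), 214 mm long (its y), yellow rims 8 mm high and 6 mm thick, copper discs on the centreline at y = -66, 0, 66 mm. Takes up to three candles side by side. Point: centre of its floor, 18 mm above the table, z up. The rows lie parallel, 120 mm apart; which is nearer the robot varies.
- bin: Red open reject bin, fixed, outside 210 mm (its x) by 160 mm (its y) by 70 mm high, walls and floor 5 mm. Origin: centre of its underside.
- switch (a joint): Charger's toggle lever: 0 = off, leaning over towards its own -x (roughly towards the robot); grows as the tip is pushed towards +x; end stop at 1.0 rad = on. Stays where it is left, light to move.
- switch_tip (a point): Tip of the red toggle lever, which is 80 mm long and stands on the left (its +y) end of the charger; it pivots about an axis along the charger's own y (parallel to the rows' y), so the tip swings about 77 mm along the rows' +x direction from off to on, rising about 10 mm midway.
- glass: Bystander: drinking glass 70 mm across, 90 mm high. Origin: centre of its underside.
- card: Bystander: green table card on a black foot, 100 mm wide, 126 mm high. Origin: centre of its underside.

How it is judged (in metres and radians):
On the way, in this order (a step that is already met when the one before it is completed fails the run):
1. every candle is put away: rejects in the bin, sound short ones in the blue row, sound tall ones in the yellow row (x of candle_1 in the frame of row_blue_floor between -0.02 and 0.02 m and y of candle_1 in the frame of row_blue_floor between -0.1 and 0.1 m and z of candle_1 in the frame of row_blue_floor between -0.005 and 0.005 m and angle between each of candle_1, candle_2, candle_3, candle_4, candle_5, candle_6's own z axis and vertical below 0.12 rad and x of candle_2 in the frame of row_blue_floor between -0.02 and 0.02 m and y of candle_2 in the frame of row_blue_floor between -0.1 and 0.1 m and z of candle_2 in the frame of row_blue_floor between -0.005 and 0.005 m and x of candle_3 in the frame of row_blue_floor between -0.02 and 0.02 m and y of candle_3 in the frame of row_blue_floor between -0.1 and 0.1 m and z of candle_3 in the frame of row_blue_floor between -0.005 and 0.005 m and x of candle_4 in the frame of row_yellow_floor between -0.02 and 0.02 m and y of candle_4 in the frame of row_yellow_floor between -0.1 and 0.1 m and z of candle_4 in the frame of row_yellow_floor between -0.005 and 0.005 m and x of candle_5 in the frame of row_yellow_floor between -0.02 and 0.02 m and y of candle_5 in the frame of row_yellow_floor between -0.1 and 0.1 m and z of candle_5 in the frame of row_yellow_floor between -0.005 and 0.005 m and x of candle_6 in the frame of row_yellow_floor between -0.02 and 0.02 m and y of candle_6 in the frame of row_yellow_floor between -0.1 and 0.1 m and z of candle_6 in the frame of row_yellow_floor between -0.005 and 0.005 m and x of candle_7 in the frame of bin between -0.1 and 0.1 m and y of candle_7 in the frame of bin between -0.075 and 0.075 m and z of candle_7 in the frame of bin between 0 and 0.06 m and x of candle_8 in the frame of bin between -0.1 and 0.1 m and y of candle_8 in the frame of bin between -0.075 and 0.075 m and z of candle_8 in the frame of bin between 0 and 0.06 m and x of candle_9 in the frame of bin between -0.1 and 0.1 m and y of candle_9 in the frame of bin between -0.075 and 0.075 m and z of candle_9 in the frame of bin between 0 and 0.06 m), for 0.2 s.
2. then the charger's lever is pushed over to on (value of joint switch above 0.85 rad), for 0.2 s.
At the end, for the whole second after the job is handed in: Marked candles in the red bin; each sound one upright (within 7 deg) on its row's floor (5 mm in height, 20 mm off the centreline, 100 mm off the middle): short in blue, tall in yellow; all at rest; lever beyond 0.85 rad (all of step 1 and linear speed of each of candle_1, candle_2, candle_3, candle_4, candle_5, candle_6, candle_7, candle_8, candle_9 below 0.03 m/s and value of joint switch above 0.85 rad); the robot touches nothing.
It fails at once if the glass is pushed more than 30 mm or tipped over (distance of glass from where it was at the start of the episode above 0.03 m or angle between glass's own z axis and vertical above 0.5 rad).
It fails at once if the card is pushed more than 30 mm or tipped over (distance of card from where it was at the start of the episode above 0.03 m or angle between card's own z axis and vertical above 0.5 rad).
Of candle_1, candle_2, candle_3, candle_4, candle_5, candle_6 only 5 to 6 are there at a start; the rules pass over those that are not, and their reading is None.
Of candle_7, candle_8, candle_9 only 1 to 2 are there at a start; the rules pass over those that are not, and their reading is None.
At some moment in a run one of candle_1, candle_2, candle_3, candle_4, candle_5, candle_6, candle_7, candle_8, candle_9 may be knocked a few centimetres aside while the robot is not near it.
It also fails if it takes over 210 s, if anything falls off the work surface, if the arm or the gripper's body presses on something with over 40 N, if the wrist force passes 120 N, or if a joint passes its speed limit or range.

## Working session

There is one attempt and no reset: what is moved stays moved. The work goes in short steps, Python scripts to look and compute and a tool call to move; the robot and the scene stay as the last step left them, time stands still between calls to the robot, and variables do not carry over. Pictures are saved under pics/ and viewed, and the job is handed in when it is done.

Besides the shell and the picture viewer there is one more tool, called after ">>>" in YAML: its name, and indented under it one key for each argument. play_rows: Moves the arm, as the interface text tells. Its arguments: {"type":"object","properties":{"deltas":{"type":"array"},"gripper":{"type":"number"},"squeeze":{"type":"number"}},"required":["deltas"]}

```bash
ls; mkdir -p pics; python3 - <<'E'
from rig import *
import cv2
s=sense();print(s)
for n in ("top","side","wrist"):
    d=get_image(n);cv2.imwrite(f"pics/{n}0.png",d["frame"][:,:,::-1]);print({k:v for k,v in d.items() if k!="frame"})
E
```

```text
pics
{'t': 0.0, 'joint_pos': array([-6.75694940e+01,  3.02771345e+00,  8.03143851e+01,  1.05672599e-03,
        9.67504014e+01, -4.02541002e+00]), 'qd': array([-0.13462796, -0.02402777, -0.05548012, -0.12223692, -0.08702052,
        0.07804092]), 'tau': array([ 3.95492898e-04, -3.81668580e+01, -3.60186625e+01, -7.02774082e-05,
        6.16445759e-03,  8.73241618e-06]), 'tcp_pos': array([ 0.23381854, -0.46970906,  0.23045589]), 'orientation': array([[ 8.95276487e-01,  4.45510554e-01, -5.99075282e-04],
       [ 4.45510937e-01, -8.95275241e-01,  1.49927319e-03],
       [ 1.31604760e-04, -1.60915862e-03, -9.99998697e-01]]), 'ft_force': array([0.67387435, 0.16792108, 0.3112299 ]), 'torque': array([ 0.01227166, -0.03433118,  0.01485068]), 'grip_width': 0.08528566072270774}
{'intrinsics': array([[353.38867048,   0.        , 252.4250097 ],
       [  0.        , 353.38867048, 188.25283298],
       [  0.        ,   0.        ,   1.        ]]), 'position': array([0.46254334, 0.00517533, 0.947631  ]), 'attitude': array([[-0.02630978,  0.98433616, -0.17432761],
       [-0.9996298 , -0.02711525, -
[... 276 characters left out ...]
,  0.71852001]), 'attitude': array([[ 0.93249598,  0.2579825 , -0.25277714],
       [-0.36116484,  0.67251812, -0.64597162],
       [ 0.00334783,  0.69366016,  0.72029465]])}
{'intrinsics': array([[297.31863964,   0.        , 259.56335136],
       [  0.        , 297.31863964, 190.59979799],
       [  0.        ,   0.        ,   1.        ]]), 'T_tool_cam': array([[-1.26565849e-03,  9.59831642e-01,  2.80573728e-01,
         7.19274376e-02],
       [ 9.99998907e-01,  1.00045394e-03,  1.08844742e-03,
        -1.44575389e-03],
       [ 7.64025179e-04,  2.80574799e-01, -9.59831859e-01,
        -1.42018811e-01],
       [ 0.00000000e+00,  0.00000000e+00,  0.00000000e+00,
         1.00000000e+00]])}
```

View pics/top0.png

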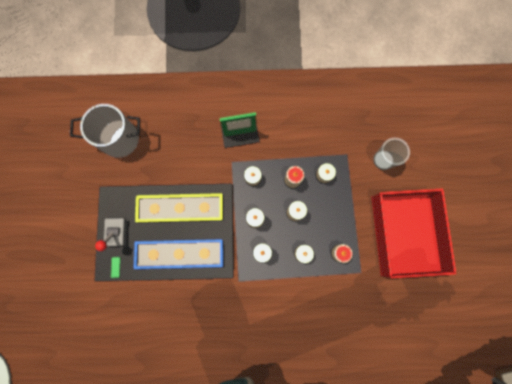

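View pics/side0.png

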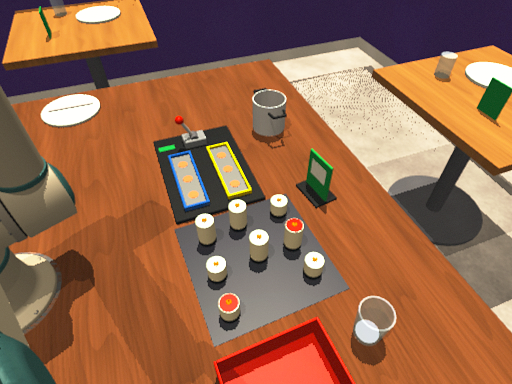

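View pics/wrist0.png

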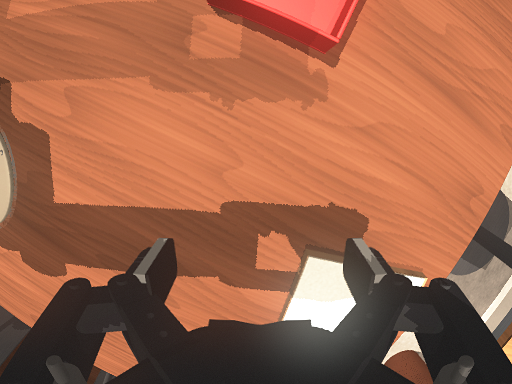

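```bash
cat > h.py <<'E'
from rig import *
import cv2, numpy as np
def ray(d,u,v):
    K=d["intrinsics"];x=np.array([(u-K[0,2])/K[0,0],-(v-K[1,2])/K[1,1],-1.]);return d["attitude"]@x
def toz(d,u,v,z):
    r=ray(d,u,v);p=d["position"];return p+r*(z-p[2])/r[2]
def proj(d,P):
    K=d["intrinsics"];c=d["attitude"].T@(np.asarray(P)-d["position"]);return np.array([K[0,2]+K[0,0]*c[0]/-c[2],K[1,2]-K[1,1]*c[1]/-c[2]])
def up(img,x0,x1,y0,y1,f,name):
    cv2.imwrite(name,cv2.resize(img[y0:y1,x0:x1,::-1],None,fx=f,fy=f,interpolation=cv2.INTER_CUBIC))
E
python3 - <<'E'
from h import *
d=get_image("top");up(d["frame"],230,362,150,284,4,"pics/t1.png")
up(d["frame"],90,240,180,285,5,"pics/t2.png")
s=get_image("side");up(s["frame"],175,345,185,330,4,"pics/s1.png")
up(s["frame"],145,270,105,225,5,"pics/s2.png")
E
```

```text
(no output)
```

View pics/t1.png

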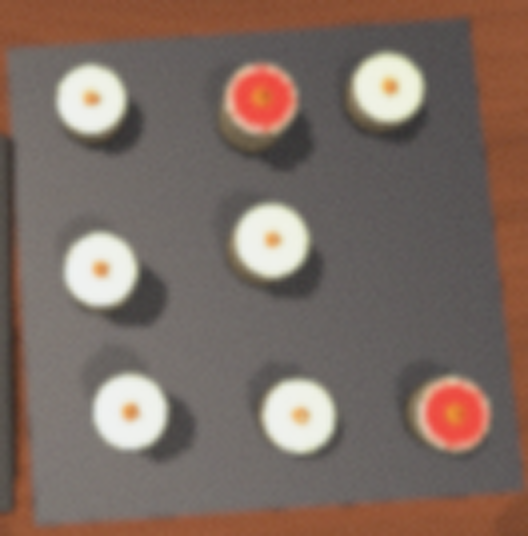

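View pics/t2.png

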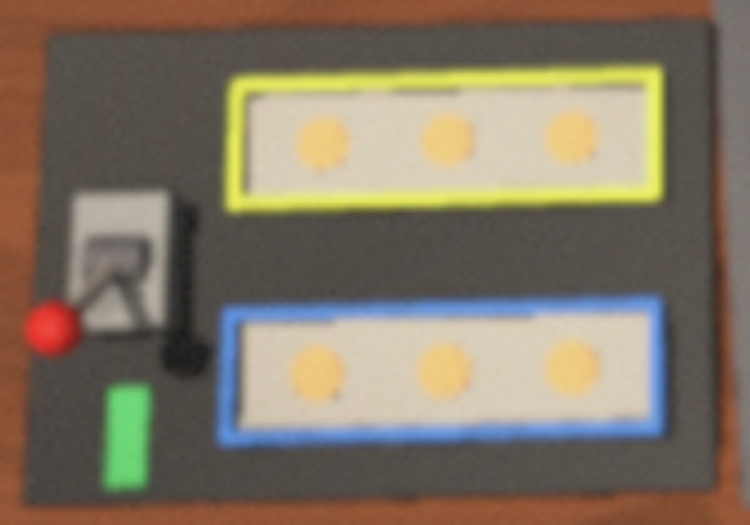

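View pics/s1.png

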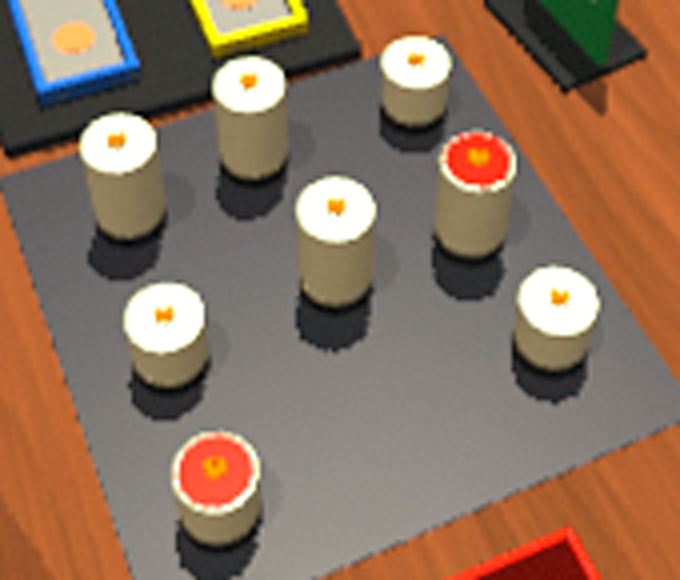

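View pics/s2.png

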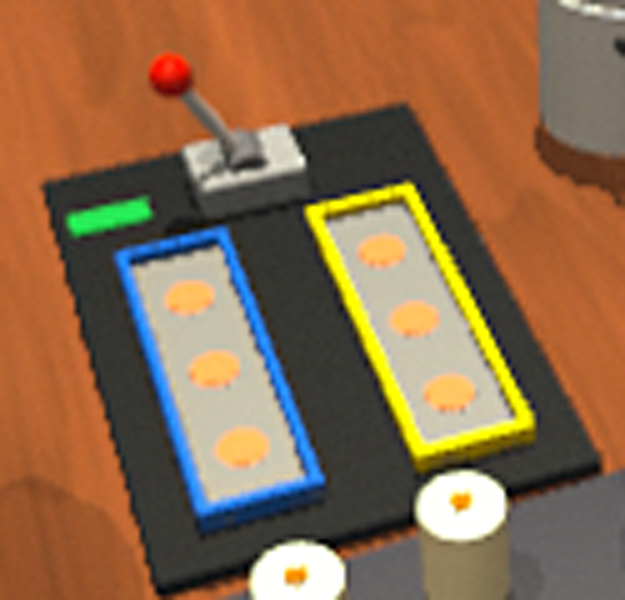

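```bash
python3 - <<'E'
from h import *
d=get_image("top");s=get_image("side")
C={'S1':((92,101),(416,68),.05),'RT':((261,97),(478,160),.078),'S2':((387,88),(558,301),.05),'T1':((100,270),(249,85),.078),'T2':((270,241),(336,211),.078),'T3':((130,412),(120,143),.078),'S3':((299,415),(166,317),.05),'RS':((451,414),(216,472),.05)}
for k,(a,b,z) in C.items():
    u=np.array(a)/4-.375+[230,150];w=np.array(b)/4-.375+[175,185]
    P=toz(d,*u,z+.002);Q=toz(s,*w,z+.002)
    # triangulate
    A=[];bb=[]
    for dd,q in((d,u),(s,w)):
        r=ray(dd,*q);r/=np.linalg.norm(r);M=np.eye(3)-np.outer(r,r);A.append(M);bb.append(M@dd["position"])
    X=np.linalg.lstsq(np.vstack(A),np.hstack(bb),rcond=None)[0]
    print(k,P.round(4),Q.round(4),"tri",X.round(4), "r",np.hypot(*P[:2]).round(3))
f=lambda x,y:np.array([90+x/5-.4,180+y/5-.4])
for n,pts in {'y':[(322,143),(447,139),(571,137)],'b':[(317,374),(443,370),(571,366)]}.items():
    for p in pts: print(n,toz(d,*f(*p),.018).round(4))
f2=lambda x,y:np.array([145+x/5-.4,105+y/5-.4])
for n,pts in {'y':[(382,250),(413,318),(449,393)],'b':[(189,297),(213,369),(241,447)]}.items():
    for p in pts: print(n,'side',toz(s,*f2(*p),.018).round(4))
u=f(51,328);w=f2(171,75);A=[];bb=[]
for dd,q in((d,u),(s,w)):
    r=ray(dd,*q);r/=np.linalg.norm(r);M=np.eye(3)-np.outer(r,r);A.append(M);bb.append(M@dd["position"])
print("tip",np.linalg.lstsq(np.vstack(A),np.hstack(bb),rcond=None)[0])
print("bin", [toz(d,*p,.07).round(3) for p in((375,194),(444,190),(453,273),(386,278))])
print("card",[toz(d,*p,.126).round(3) for p in((220,117),(256,113))],"glass",toz(d,396,152,.09).round(3),toz(d,384,159,.0).round(3))
print("pot",toz(d,103,126,.1).round(3))
E
```

```text
S1 [0.6563 0.0058 0.052 ] [0.6553 0.0008 0.052 ] tri [0.6577 0.0058 0.0459] r 0.656
RT [ 0.6498 -0.1003  0.08  ] [ 0.6488 -0.1009  0.08  ] tri [ 0.6496 -0.1003  0.0792] r 0.658
S2 [ 0.6596 -0.1855  0.052 ] [ 0.6593 -0.1876  0.052 ] tri [ 0.6603 -0.1861  0.0492] r 0.685
T1 [0.544  0.0036 0.08  ] [0.5437 0.0015 0.08  ] tri [0.5443 0.0036 0.0775] r 0.544
T2 [ 0.559  -0.1016  0.08  ] [ 0.559  -0.1052  0.08  ] tri [ 0.5598 -0.1022  0.0756] r 0.568
T3 [ 0.4577 -0.0121  0.08  ] [ 0.4588 -0.0143  0.08  ] tri [ 0.4584 -0.0123  0.0777] r 0.458
S3 [ 0.4529 -0.1178  0.052 ] [ 0.4534 -0.1194  0.052 ] tri [ 0.4532 -0.1181  0.05  ] r 0.468
RS [ 0.4511 -0.2122  0.052 ] [ 0.4513 -0.2155  0.052 ] tri [ 0.4513 -0.2134  0.0476] r 0.498
y [0.5806 0.2695 0.018 ]
y [0.581  0.2032 0.018 ]
y [0.5803 0.1374 0.018 ]
b [0.4602 0.2694 0.018 ]
b [0.4606 0.204  0.018 ]
b [0.4609 0.1377 0.018 ]
y side [0.5811 0.2715 0.018 ]
y side [0.5801 0.2055 0.018 ]
y side [0.58   0.1381 0.018 ]
b side [0.4606 0.2712 0.018 ]
b side [0.4598 0.2051 0.018 ]
b side [0.4599 0.139  0.018 ]
tip [0.48529749 0.37043907 0.10614186]
bin [array([ 0.595, -0.3  ,  0.07 ]), array([ 0.6  , -0.473,  0.07 ]), array([ 0.397, -0.471,  0.07 ]), array([ 0.39 , -0.309,  0.07 ])]
card [array([0.787, 0.082, 0.126]), array([ 0.795, -0.007,  0.126])] glass [ 0.697 -0.355  0.09 ] [ 0.702 -0.357  0.   ]
pot [0.782 0.38  0.1  ]
```

>>> play_rows:
  deltas:
    - [[0,0,0,0,0,-0.16],[0,0,0,0,0,-0.16],[0,0,0,0,0,-0.16],[0,0,0,0,0,-0.16],[0,0,0,0,0,-0.16],[0,0,0,0,0,-0.16],[0,0,0,0,0,-0.148],[0,0,0,0,0,0]]
  gripper: 0
  squeeze: 50

```text
t: 1.35
tcp_pos: [0.2339, -0.47, 0.2313]
orientation: [[0.002, 1.0, 0.0], [1.0, -0.002, 0.0], [0.0, 0.0, -1.0]]
ft_force: [-0.3, 0.3, 0.4]
grip_width: 0.0855
```

```bash
cat >> h.py <<'E'
from scipy.spatial.transform import Rotation as Ro
TGT=np.array([[0,1,0],[1,0,0],[0,0,-1.]])
def need(*tg):
    s=sense();R=s["orientation"];p=s["tcp_pos"]
    print("t",round(s["t"],2),"tcp",p.round(4),"w",round(s["grip_width"],4),"F",s["ft_force"].round(1),"rot tool",Ro.from_matrix(R.T@TGT).as_rotvec().round(4))
    for t in tg: print(t,"tool d",(R.T@(np.array(t)-p)).round(4)); p=np.array(t)
E
python3 -c "
from h import *
need((.4511,-.2128,.13),(.4511,-.2128,.018))"
```

```text
t 1.35 tcp [ 0.2339 -0.47    0.2313] w 0.0855 F [-0.3  0.3  0.4] rot tool [ 0.     -0.0001 -0.0024]
(0.4511, -0.2128, 0.13) tool d [0.2577 0.2166 0.1013]
(0.4511, -0.2128, 0.018) tool d [-0.    -0.     0.112]
```

>>> play_rows:
  deltas:
    - [[0.0322,0.0271,0.0127,0,0,-0.0024],[0.0322,0.0271,0.0127,0,0,0],[0.0322,0.0271,0.0127,0,0,0],[0.0322,0.0271,0.0127,0,0,0],[0.0322,0.0271,0.0127,0,0,0],[0.0322,0.0271,0.0127,0,0,0],[0.0322,0.0271,0.0127,0,0,0],[0.0322,0.0271,0.0124,0,0,0],[0,0,0,0,0,0],[0,0,0,0,0,0]]

```text
t: 2.6
tcp_pos: [0.4504, -0.2124, 0.1302]
orientation: [[0.0, 1.0, 0.0], [1.0, -0.0, -0.0], [-0.0, 0.0, -1.0]]
ft_force: [-0.4, 0.1, 0.4]
grip_width: 0.0856
```

```bash
cat >> h.py <<'E'
def wtoz(u,v,z):
    s=sense();d=get_image("wrist");return None
def wproj(P,s,d):
    T=d["T_tool_cam"];c=T[:3,:3].T@(s["orientation"].T@(np.asarray(P)-s["tcp_pos"])-T[:3,3])
    x,y,zz=c[0],-c[1],-c[2];th=np.arctan2(np.hypot(x,y),zz);ph=np.arctan2(y,x);K=d["intrinsics"]
    return np.array([K[0,2]+K[0,0]*th*np.cos(ph),K[1,2]+K[1,1]*th*np.sin(ph)])
E
python3 -c "
from h import *
need((.4511,-.2128,.018))
s=sense();d=get_image('wrist');im=d['frame'][:,:,::-1].copy()
for P in [(.4511,-.2128,.05),(.4530,-.1180,.05),(.6596,-.1858,.05),(.559,-.102,.078)]:
    u=wproj(P,s,d);print(u);cv2.drawMarker(im,tuple(int(round(q)) for q in u),(0,255,0),0,14)
cv2.imwrite('pics/w1.png',im)"
```

```text
t 2.6 tcp [ 0.4504 -0.2124  0.1302] w 0.0856 F [-0.4  0.1  0.4] rot tool [ 0.0001  0.0005 -0.0002]
(0.4511, -0.2128, 0.018) tool d [-0.0003  0.0007  0.1122]
[260.7731308  200.84881341]
[263.26344852  77.43045116]
[481.36874762 171.38031896]
[414.31941402  61.61870618]
```

View pics/w1.png

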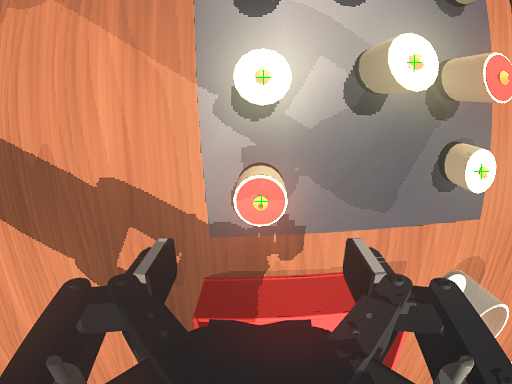

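>>> play_rows:
  deltas:
    - [[0,0.0007,0.03,0,0,0],[0,0,0.03,0,0,0],[0,0,0.03,0,0,0],[0,0,0.022,0,0,0],[0,0,0,0,0,0],[0,0,0,0,0,0]]

```text
t: 3.4
tcp_pos: [0.4516, -0.2131, 0.0194]
orientation: [[-0.0, 1.0, 0.002], [1.0, 0.0, -0.001], [-0.001, 0.002, -1.0]]
ft_force: [0.2, 0.1, -0.0]
grip_width: 0.0857
```

>>> play_rows:
  deltas:
    - [[0,0,0,0,0,0],[0,0,0,0,0,0],[0,0,0,0,0,0],[0,0,0,0,0,0],[0,0,0,0,0,0],[0,0,0,0,0,0]]
  gripper: 1

```text
t: 4.15
tcp_pos: [0.4517, -0.2125, 0.0189]
orientation: [[-0.001, 1.0, 0.001], [1.0, 0.001, -0.001], [-0.001, 0.001, -1.0]]
ft_force: [0.3, -0.5, 6.1]
grip_width: 0.043
```

>>> play_rows:
  deltas:
    - [[0,0,-0.04,0,0,0],[0,0,-0.04,0,0,0],[0,0,-0.032,0,0,0],[-0.036,0.007,0,0,0,0],[-0.036,0.007,0,0,0,0],[-0.036,0.007,0,0,0,0],[-0.036,0.007,0,0,0,0],[-0.036,0.007,0,0,0,0],[-0.037,0.008,0,0,0,0],[0,0,0,0,0,0],[0,0,0,0,0,0]]

```text
t: 5.52
tcp_pos: [0.4943, -0.4285, 0.1292]
orientation: [[-0.001, 1.0, -0.001], [1.0, 0.001, 0.001], [0.001, -0.001, -1.0]]
ft_force: [0.4, 0.8, -1.0]
grip_width: 0.0426
```

```bash
python3 -c "
from h import *
need((.495,-.43,.028))
d=get_image('wrist');cv2.imwrite('pics/w2.png',d['frame'][:,:,::-1])"
```

```text
t 5.53 tcp [ 0.4943 -0.4285  0.1292] w 0.0426 F [ 0.4  0.8 -1. ] rot tool [-0.001  -0.0013  0.0015]
(0.495, -0.43, 0.028) tool d [-0.0016  0.0008  0.1012]
```

View pics/w2.png

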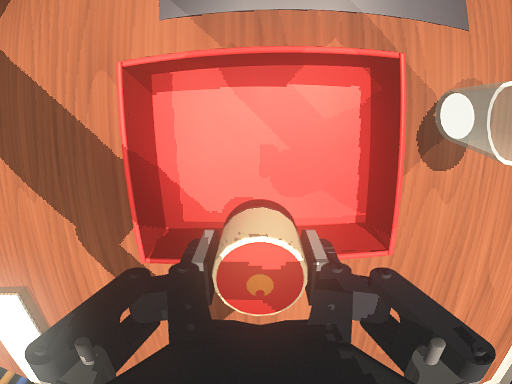

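>>> play_rows:
  deltas:
    - [[0,0,0.035,0,0,0],[0,0,0.035,0,0,0],[0,0,0.03,0,0,0],[0,0,0,0,0,0],[0,0,0,0,0,0]]

```text
t: 6.2
tcp_pos: [0.4952, -0.4292, 0.032]
orientation: [[-0.002, 1.0, 0.002], [1.0, 0.002, -0.002], [-0.002, 0.002, -1.0]]
ft_force: [-0.3, 0.5, -0.7]
grip_width: 0.0428
```

>>> play_rows:
  deltas:
    - [[0,0,0,0,0,0],[0,0,0,0,0,0],[0,0,0,0,0,0],[0,0,0,0,0,0],[0,0,-0.04,0,0,0],[0,0,-0.04,0,0,0],[0,0,-0.04,0,0,0],[0,0,0,0,0,0]]
  gripper: 0

```text
t: 7.2
tcp_pos: [0.4958, -0.4304, 0.1549]
orientation: [[-0.001, 1.0, 0.006], [1.0, 0.001, -0.006], [-0.006, 0.006, -1.0]]
ft_force: [0.8, 0.5, 0.3]
grip_width: 0.0855
```

```bash
cat >> h.py <<'E'
def look(n,*tg):
    need(*tg)
    d=get_image("top");s=get_image("side")
    a=cv2.resize(d["frame"][145:285,90:460],None,fx=2,fy=2,interpolation=cv2.INTER_CUBIC)
    b=cv2.resize(s["frame"][100:384,140:400],None,fx=1.1,fy=1.1,interpolation=cv2.INTER_CUBIC)
    c=np.zeros((a.shape[0]+b.shape[0],max(a.shape[1],b.shape[1]),3),np.uint8);c[:a.shape[0],:a.shape[1]]=a;c[a.shape[0]:,:b.shape[1]]=b
    cv2.imwrite(f"pics/{n}.png",c[:,:,::-1])
E
python3 -c "
from h import *
look('l1',(.65,-.1005,.16),(.65,-.1005,.04))"
```

```text
t 7.2 tcp [ 0.4958 -0.4304  0.1549] w 0.0855 F [0.8 0.5 0.3] rot tool [0.0059 0.0057 0.0014]
(0.65, -0.1005, 0.16) tool d [ 0.3297  0.1547 -0.006 ]
(0.65, -0.1005, 0.04) tool d [ 0.0007 -0.0007  0.12  ]
```

View pics/l1.png

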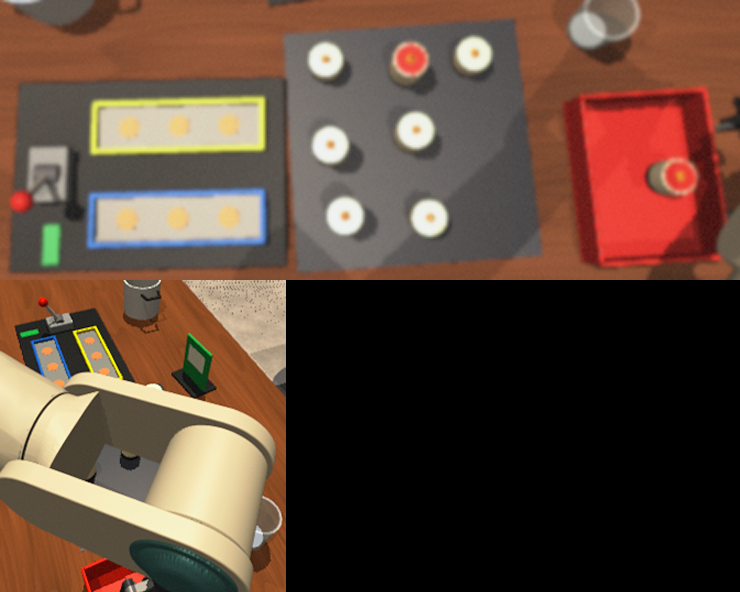

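>>> play_rows:
  deltas:
    - [[0.0412,0.0193,0,0,0,0],[0.0412,0.0193,0,0,0,0],[0.0412,0.0193,0,0,0,0],[0.0412,0.0193,0,0,0,0],[0.0412,0.0193,0,0,0,0],[0.0412,0.0193,0,0,0,0],[0.0412,0.0193,0,0,0,0],[0.0412,0.0193,0,0,0,0],[0,0,0,0,0,0],[0,0,0,0,0,0]]

```text
t: 8.55
tcp_pos: [0.6477, -0.0995, 0.1483]
orientation: [[-0.001, 1.0, -0.003], [1.0, 0.001, 0.0], [0.0, -0.003, -1.0]]
ft_force: [-0.5, 0.3, 0.1]
grip_width: 0.0854
```

```bash
cat >> h.py <<'E'
def wl(n,*pts):
    s=sense();d=get_image('wrist');im=d['frame'][:,:,::-1].copy()
    for P in pts:
        u=wproj(P,s,d);cv2.drawMarker(im,tuple(int(round(q)) for q in u),(0,255,0),0,14)
    cv2.imwrite(f'pics/{n}.png',im)
E
python3 -c "
from h import *
need((.65,-.1005,.04));wl('w3',(.65,-.1005,.078),(.6565,.004,.05),(.559,-.102,.078))"
```

```text
t 8.55 tcp [ 0.6477 -0.0995  0.1483] w 0.0854 F [-0.5  0.3  0.1] rot tool [-0.0027 -0.0001  0.0015]
(0.65, -0.1005, 0.04) tool d [-0.001   0.0026  0.1083]
```

View pics/w3.png

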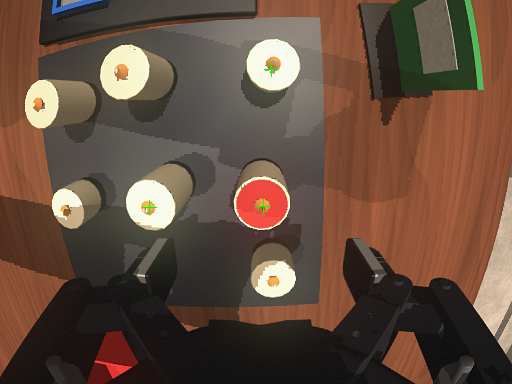

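>>> play_rows:
  deltas:
    - [[-0.001,0.002,0.03,0,0,0],[0,0,0.03,0,0,0],[0,0,0.03,0,0,0],[0,0,0.018,0,0,0],[0,0,0,0,0,0],[0,0,0,0,0,0]]

```text
t: 9.35
tcp_pos: [0.6511, -0.1008, 0.0436]
orientation: [[-0.001, 1.0, 0.002], [1.0, 0.001, -0.001], [-0.001, 0.002, -1.0]]
ft_force: [0.2, 0.0, 0.3]
grip_width: 0.0857
```

>>> play_rows:
  deltas:
    - [[0,0,0,0,0,0],[0,0,0,0,0,0],[0,0,0,0,0,0],[0,0,0,0,0,0],[0,0,0,0,0,0],[0,0,0,0,0,0]]
  gripper: 1

```text
t: 10.1
tcp_pos: [0.6507, -0.1004, 0.0429]
orientation: [[-0.001, 1.0, 0.001], [1.0, 0.001, -0.0], [-0.0, 0.001, -1.0]]
ft_force: [-2.9, 0.1, 5.6]
grip_width: 0.0432
```

>>> play_rows:
  deltas:
    - [[0,0,-0.043,0,0,0],[0,0,-0.043,0,0,0],[0,0,-0.043,0,0,0],[-0.0357,-0.0223,0,0,0,0],[-0.0357,-0.0223,0,0,0,0],[-0.0357,-0.0223,0,0,0,0],[-0.0357,-0.0223,0,0,0,0],[-0.0357,-0.0223,0,0,0,0],[-0.0357,-0.0223,0,0,0,0],[-0.0357,-0.0223,0,0,0,0],[0,0,0,0,0,0],[0,0,0,0,0,0]]

```text
t: 11.6
tcp_pos: [0.4948, -0.35, 0.1705]
orientation: [[-0.001, 1.0, -0.0], [1.0, 0.001, 0.001], [0.001, -0.0, -1.0]]
ft_force: [0.0, -0.2, -1.2]
grip_width: 0.0435
```

```bash
python3 -c "
from h import *
need((.495,-.35,.052));wl('w4')"
```

```text
t 11.6 tcp [ 0.4948 -0.35    0.1705] w 0.0435 F [ 0.  -0.2 -1.2] rot tool [-0.0003 -0.0007  0.0013]
(0.495, -0.35, 0.052) tool d [-0.      0.0003  0.1185]
```

View pics/w4.png

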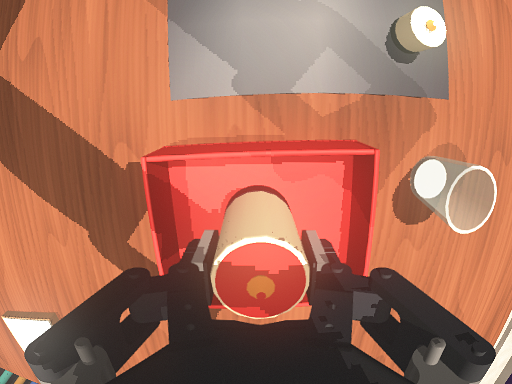

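>>> play_rows:
  deltas:
    - [[0,0,0.035,0,0,0],[0,0,0.035,0,0,0],[0,0,0.03,0,0,0],[0,0,0.018,0,0,0],[0,0,0,0,0,0],[0,0,0,0,0,0]]

```text
t: 12.4
tcp_pos: [0.4956, -0.3508, 0.0546]
orientation: [[-0.002, 1.0, 0.002], [1.0, 0.002, -0.002], [-0.002, 0.002, -1.0]]
ft_force: [-0.5, -0.8, -0.9]
grip_width: 0.0431
```

>>> play_rows:
  deltas:
    - [[0,0,0,0,0,0],[0,0,0,0,0,0],[0,0,0,0,0,0],[0,0,0,0,0,0],[0,0,-0.04,0,0,0],[0,0,-0.04,0,0,0],[0,0,-0.035,0,0,0],[0,0,0,0,0,0]]
  gripper: 0

```text
t: 13.4
tcp_pos: [0.4958, -0.3514, 0.172]
orientation: [[-0.001, 1.0, 0.005], [1.0, 0.001, -0.004], [-0.004, 0.005, -1.0]]
ft_force: [0.6, -0.7, -0.6]
grip_width: 0.0855
```

```bash
python3 -c "
from h import *
look('l2',(.66,-.1862,.13),(.66,-.1862,.018))"
```

```text
t 13.4 tcp [ 0.4958 -0.3514  0.172 ] w 0.0855 F [ 0.6 -0.7 -0.6] rot tool [0.0054 0.0044 0.0013]
(0.66, -0.1862, 0.13) tool d [0.1652 0.1641 0.0421]
(0.66, -0.1862, 0.018) tool d [ 0.0005 -0.0006  0.112 ]
```

View pics/l2.png

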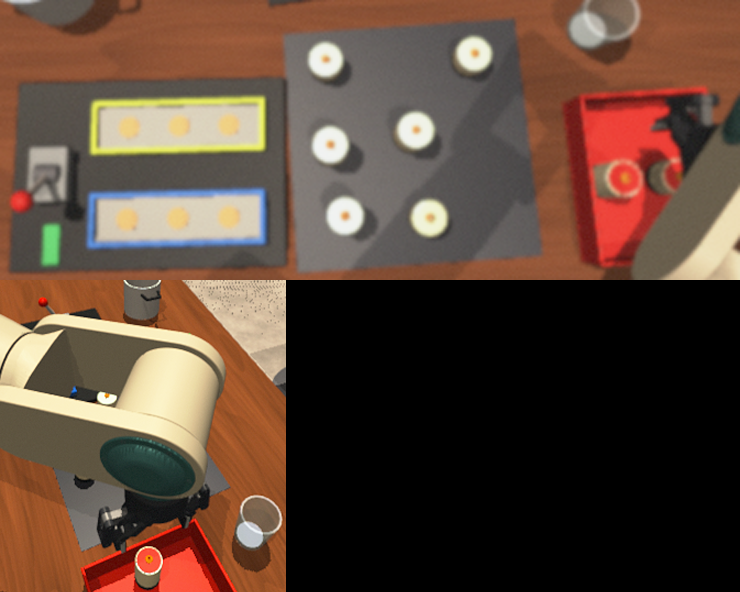

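>>> play_rows:
  deltas:
    - [[0.0275,0.0273,0,0,0,0],[0.0275,0.0273,0,0,0,0],[0.0275,0.0273,0.01,0,0,0],[0.0275,0.0273,0.01,0,0,0],[0.0275,0.0273,0.01,0,0,0],[0.0275,0.0273,0.01,0,0,0],[0,0,0,0,0,0],[0,0,0,0,0,0]]

```text
t: 14.5
tcp_pos: [0.6575, -0.1853, 0.1265]
orientation: [[-0.001, 1.0, -0.002], [1.0, 0.001, 0.0], [0.0, -0.002, -1.0]]
ft_force: [0.5, -1.0, 0.2]
grip_width: 0.0854
```

```bash
python3 -c "
from h import *
need((.66,-.1862,.018));wl('w5',(.66,-.1862,.05))"
```

```text
t 14.5 tcp [ 0.6575 -0.1853  0.1265] w 0.0854 F [ 0.5 -1.   0.2] rot tool [-0.0024 -0.0004  0.0014]
(0.66, -0.1862, 0.018) tool d [-0.0009  0.0027  0.1085]
```

View pics/w5.png

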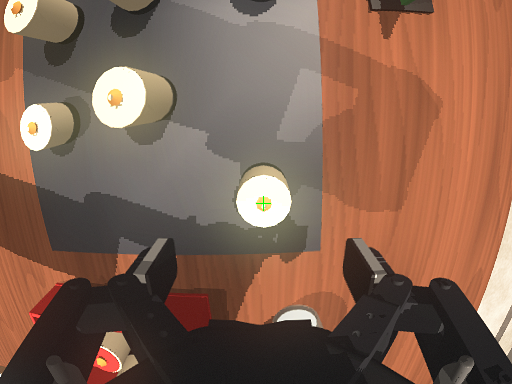

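>>> play_rows:
  deltas:
    - [[-0.001,0.001,0.03,0,0,0],[0,0,0.03,0,0,0],[0,0,0.03,0,0,0],[0,0,0.019,0,0,0],[0,0,0,0,0,0],[0,0,0,0,0,0]]

```text
t: 15.3
tcp_pos: [0.66, -0.1867, 0.0208]
orientation: [[-0.001, 1.0, 0.002], [1.0, 0.001, -0.001], [-0.001, 0.002, -1.0]]
ft_force: [-0.6, 0.4, 0.6]
grip_width: 0.0853
```

>>> play_rows:
  deltas:
    - [[0,0,0,0,0,0],[0,0,0,0,0,0],[0,0,0,0,0,0],[0,0,0,0,0,0],[0,0,0,0,0,0],[0,0,0,0,0,0]]
  gripper: 1

```text
t: 16.05
tcp_pos: [0.6598, -0.1863, 0.0201]
orientation: [[-0.001, 1.0, 0.002], [1.0, 0.001, -0.001], [-0.001, 0.002, -1.0]]
ft_force: [-1.3, 1.1, 5.8]
grip_width: 0.0426
```

>>> play_rows:
  deltas:
    - [[0,0,-0.045,0,0,0],[0,0,-0.045,0,0,0],[0,0,-0.045,0,0,0],[0.05,-0.022,0,0,0,0],[0.05,-0.022,0,0,0,0],[0.05,-0.022,0,0,0,0],[0.05,-0.022,0,0,0,0],[0.05,-0.022,0,0,0,0],[0.05,-0.022,0,0,0,0],[0.05,-0.022,0,0,0,0],[0.05,-0.022,0,0,0,0],[0.05,-0.022,0,0,0,0]]

```text
t: 17.55
tcp_pos: [0.4593, 0.2649, 0.1533]
orientation: [[-0.001, 1.0, -0.001], [1.0, 0.001, -0.001], [-0.001, -0.001, -1.0]]
ft_force: [0.1, 0.0, -1.0]
grip_width: 0.0426
```

```bash
python3 -c "
from h import *
need((.4605,.27,.07),(.4605,.27,.041));wl('w6',(.4605,.27,.018),(.4605,.204,.018))"
```

```text
t 17.55 tcp [0.4593 0.2649 0.1533] w 0.0426 F [ 0.1  0.  -1. ] rot tool [-0.001   0.0006  0.0014]
(0.4605, 0.27, 0.07) tool d [0.0052 0.0013 0.0833]
(0.4605, 0.27, 0.041) tool d [0.    0.    0.029]
```

View pics/w6.png

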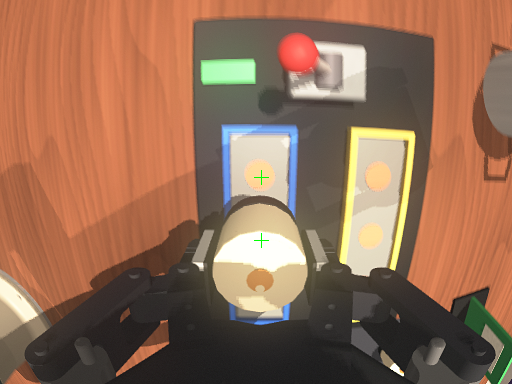

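>>> play_rows:
  deltas:
    - [[0.001,0.001,0.03,0,0,0],[0,0,0.03,0,0,0],[0,0,0.03,0,0,0],[0,0,0,0,0,0],[0,0,0,0,0,0],[0,0,0,0,0,0]]

```text
t: 18.35
tcp_pos: [0.4624, 0.2649, 0.0656]
orientation: [[-0.001, 1.0, 0.002], [1.0, 0.001, 0.001], [0.001, 0.002, -1.0]]
ft_force: [0.0, -0.3, -1.8]
grip_width: 0.0427
```

```bash
python3 -c "
from h import *
need((.46,.27,.041))"
```

```text
t 18.35 tcp [0.4624 0.2649 0.0656] w 0.0427 F [ 0.  -0.3 -1.8] rot tool [ 0.0025 -0.0011  0.0014]
(0.46, 0.27, 0.041) tool d [ 0.0051 -0.0025  0.0246]
```

>>> play_rows:
  deltas:
    - [[0.004,-0.002,0.008,0,0,0],[0,0,0.009,0,0,0],[0,0,0.008,0,0,0],[0,0,0,0,0,0],[0,0,0,0,0,0]]

```text
t: 18.98
tcp_pos: [0.4596, 0.2684, 0.0386]
orientation: [[-0.001, 1.0, -0.0], [1.0, 0.001, -0.0], [-0.0, -0.0, -1.0]]
ft_force: [-1.0, 0.3, -0.9]
grip_width: 0.0428
```

>>> play_rows:
  deltas:
    - [[0,0,0,0,0,0],[0,0,0,0,0,0],[0,0,0,0,0,0],[0,0,0,0,0,0],[0,0,-0.04,0,0,0],[0,0,-0.04,0,0,0],[0,0,-0.04,0,0,0],[0,0,0,0,0,0]]
  gripper: 0

```text
t: 19.98
tcp_pos: [0.4612, 0.2693, 0.163]
orientation: [[-0.001, 1.0, 0.007], [1.0, 0.001, 0.003], [0.003, 0.007, -1.0]]
ft_force: [0.6, 0.4, -0.3]
grip_width: 0.0852
```

```bash
python3 -c "
from h import *
look('l3',(.4577,-.0123,.16),(.4577,-.0123,.04))
wl('w7',(.46,.268,.068))"
```

```text
t 19.98 tcp [0.4612 0.2693 0.163 ] w 0.0852 F [ 0.6  0.4 -0.3] rot tool [ 0.0068 -0.0032  0.0014]
(0.4577, -0.0123, 0.16) tool d [-0.2816 -0.0039  0.0021]
(0.4577, -0.0123, 0.04) tool d [-0.0004 -0.0008  0.12  ]
```

View pics/l3.png

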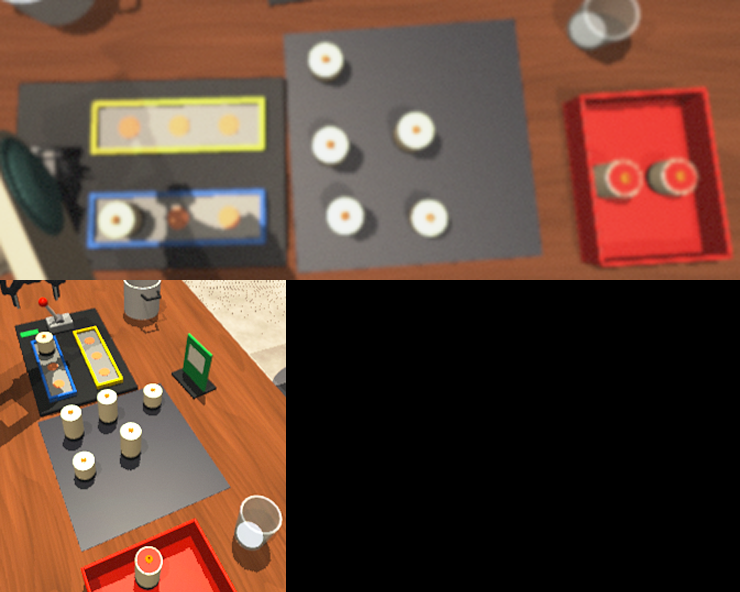

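View pics/w7.png

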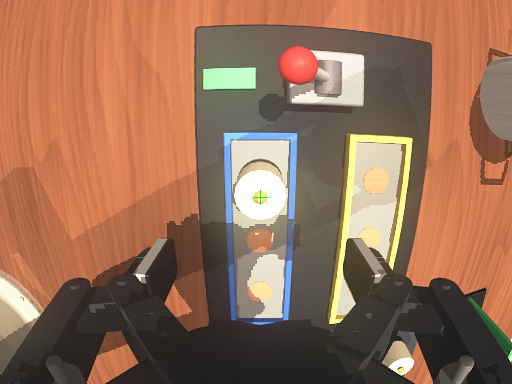

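>>> play_rows:
  deltas:
    - [[-0.0402,-0.0005,0,0,0,0],[-0.0402,0,0,0,0,0],[-0.0402,0,0,0,0,0],[-0.0402,0,0,0,0,0],[-0.0402,0,0,0,0,0],[-0.0402,0,0,0,0,0],[-0.0402,0,0,0,0,0],[0,0,0,0,0,0],[0,0,0,0,0,0],[0,0,0,0,0,0]]

```text
t: 21.38
tcp_pos: [0.4593, -0.012, 0.1585]
orientation: [[-0.003, 1.0, -0.001], [1.0, 0.003, 0.0], [0.0, -0.001, -1.0]]
ft_force: [-0.2, 0.7, 0.4]
grip_width: 0.0854
```

```bash
python3 -c "
from h import *
need((.458,-.0123,.04));wl('w8',(.458,-.0123,.078),(.544,.003,.078))"
```

```text
t 21.38 tcp [ 0.4593 -0.012   0.1585] w 0.0854 F [-0.2  0.7  0.4] rot tool [-0.0009 -0.0002  0.0028]
(0.458, -0.0123, 0.04) tool d [-0.0004 -0.0012  0.1185]
```

View pics/w8.png

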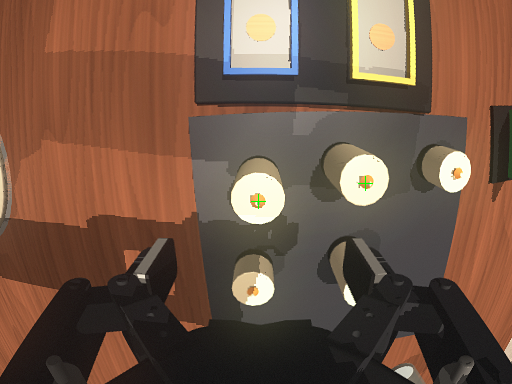

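>>> play_rows:
  deltas:
    - [[0,-0.001,0,0,0,0],[0,0,0.02,0,0,0],[0,0,0.03,0,0,0],[0,0,0.03,0,0,0],[0,0,0.035,0,0,0],[0,0,0,0,0,0],[0,0,0,0,0,0]]
  gripper: 0.2

```text
t: 22.3
tcp_pos: [0.4593, -0.0128, 0.0454]
orientation: [[-0.002, 1.0, 0.002], [1.0, 0.002, -0.0], [-0.0, 0.002, -1.0]]
ft_force: [0.7, -0.0, 0.2]
grip_width: 0.0682
```

>>> play_rows:
  deltas:
    - [[0,0,0,0,0,0],[0,0,0,0,0,0],[0,0,0,0,0,0],[0,0,0,0,0,0],[0,0,0,0,0,0],[0,0,0,0,0,0]]
  gripper: 1

```text
t: 23.05
tcp_pos: [0.4593, -0.013, 0.0457]
orientation: [[-0.001, 1.0, 0.002], [1.0, 0.001, -0.0], [-0.0, 0.002, -1.0]]
ft_force: [-2.0, 0.7, 5.4]
grip_width: 0.043
```

>>> play_rows:
  deltas:
    - [[0,0,-0.045,0,0,0],[0,0,-0.045,0,0,0],[0,0,-0.045,0,0,0],[0.0405,0.0173,0,0,0,0],[0.0405,0.0173,0,0,0,0],[0.0405,0.0173,0,0,0,0],[0.0405,0.0173,0,0,0,0],[0.0405,0.0173,0,0,0,0],[0.0405,0.0173,0,0,0,0],[0.0405,0.0173,0,0,0,0],[0,0,0,0,0,0],[0,0,0,0,0,0]]

```text
t: 24.55
tcp_pos: [0.5791, 0.2704, 0.1791]
orientation: [[-0.001, 1.0, 0.0], [1.0, 0.001, -0.0], [-0.0, 0.0, -1.0]]
ft_force: [-0.9, -0.6, -1.0]
grip_width: 0.043
```

>>> play_rows:
  deltas:
    - [[0,0,0.03,0,0,0],[0,0,0.03,0,0,0],[0,0,0.03,0,0,0],[0,0,0,0,0,0],[0,0,0,0,0,0],[0,0,0,0,0,0]]

```text
t: 25.3
tcp_pos: [0.5801, 0.2709, 0.0913]
orientation: [[-0.001, 1.0, 0.003], [1.0, 0.001, 0.001], [0.001, 0.003, -1.0]]
ft_force: [0.2, 0.3, -1.6]
grip_width: 0.0428
```

```bash
python3 -c "
from h import *
need((.5805,.27,.065));wl('w9')"
```

```text
t 25.3 tcp [0.5801 0.2709 0.0913] w 0.0428 F [ 0.2  0.3 -1.6] rot tool [ 0.0032 -0.0012  0.001 ]
(0.5805, 0.27, 0.065) tool d [-0.0009  0.0003  0.0263]
```

View pics/w9.png

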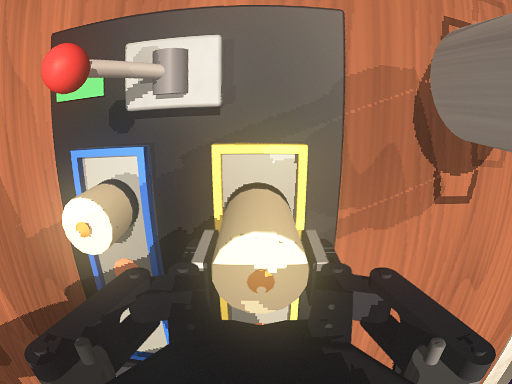

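>>> play_rows:
  deltas:
    - [[0,0,0.009,0,0,0],[0,0,0.009,0,0,0],[0,0,0.008,0,0,0],[0,0,0,0,0,0],[0,0,0,0,0,0]]

```text
t: 25.98
tcp_pos: [0.5789, 0.2711, 0.0633]
orientation: [[-0.002, 1.0, -0.001], [1.0, 0.002, 0.0], [0.0, -0.001, -1.0]]
ft_force: [-4.2, -0.2, 5.7]
grip_width: 0.043
```

>>> play_rows:
  deltas:
    - [[0,0,0,0,0,0],[0,0,0,0,0,0],[0,0,0,0,0,0],[0,0,0,0,0,0],[0,0,-0.04,0,0,0],[0,0,-0.04,0,0,0],[0,0,-0.025,0,0,0],[0,0,0,0,0,0]]
  gripper: 0

```text
t: 26.98
tcp_pos: [0.5802, 0.2712, 0.1705]
orientation: [[-0.001, 1.0, 0.005], [1.0, 0.001, 0.002], [0.002, 0.005, -1.0]]
ft_force: [-0.3, -0.4, -0.7]
grip_width: 0.0855
```

```bash
python3 -c "
from h import *
look('l4',(.544,.003,.16),(.544,.003,.04))
wl('w10',(.5805,.27,.096))"
```

```text
t 26.98 tcp [0.5802 0.2712 0.1705] w 0.0855 F [-0.3 -0.4 -0.7] rot tool [ 0.0047 -0.0017  0.0014]
(0.544, 0.003, 0.16) tool d [-0.2682 -0.0366  0.0099]
(0.544, 0.003, 0.04) tool d [-0.0002 -0.0006  0.12  ]
```

View pics/l4.png

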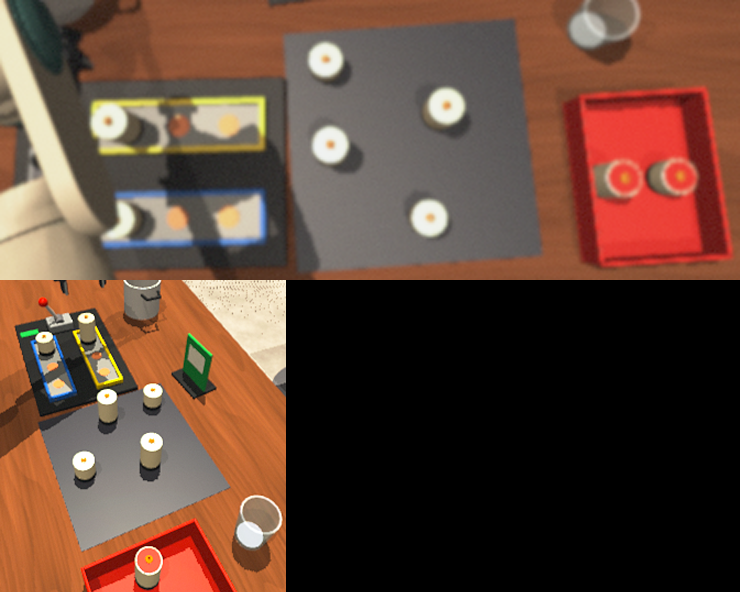

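View pics/w10.png

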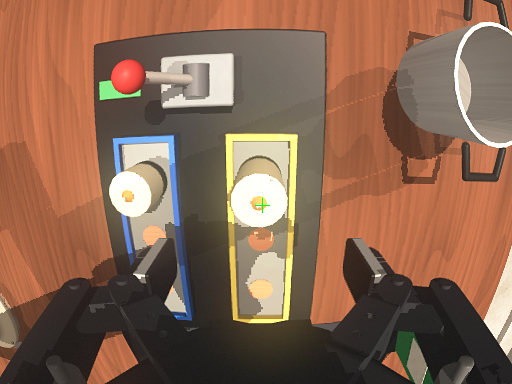

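>>> play_rows:
  deltas:
    - [[-0.0383,-0.0051,0,0,0,0],[-0.0383,-0.0051,0,0,0,0],[-0.0383,-0.0051,0,0,0,0],[-0.0383,-0.0051,0,0,0,0],[-0.0383,-0.0051,0,0,0,0],[-0.0383,-0.0051,0,0,0,0],[-0.0383,-0.0051,0,0,0,0],[0,0,0,0,0,0],[0,0,0,0,0,0],[0,0,0,0,0,0]]

```text
t: 28.38
tcp_pos: [0.5438, 0.0037, 0.1674]
orientation: [[-0.003, 1.0, -0.001], [1.0, 0.003, 0.0], [0.0, -0.001, -1.0]]
ft_force: [-0.1, -0.3, 0.0]
grip_width: 0.0855
```

```bash
python3 -c "
from h import *
d=get_image('top');P=toz(d,90+446/2-.25,145+105/2-.25,.08);print(P)
need((.544,.003,.04));wl('w11',(.544,.003,.078),P)"
```

```text
[ 0.58938498 -0.1417606   0.08      ]
t 28.43 tcp [0.5438 0.0037 0.1676] w 0.0852 F [ 0.1  0.6 -0.3] rot tool [-0.0006 -0.0001  0.0029]
(0.544, 0.003, 0.04) tool d [-0.0007  0.0002  0.1276]
```

View pics/w11.png

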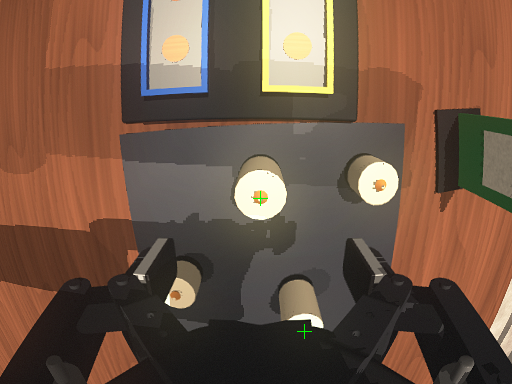

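>>> play_rows:
  deltas:
    - [[0,0,0.03,0,0,0],[0,0,0.03,0,0,0],[0,0,0.035,0,0,0],[0,0,0.03,0,0,0],[0,0,0,0,0,0],[0,0,0,0,0,0]]

```text
t: 29.22
tcp_pos: [0.5447, 0.0029, 0.0444]
orientation: [[-0.002, 1.0, 0.002], [1.0, 0.002, -0.0], [-0.0, 0.002, -1.0]]
ft_force: [-0.0, 0.1, -0.5]
grip_width: 0.0855
```

>>> play_rows:
  deltas:
    - [[0,0,0,0,0,0],[0,0,0,0,0,0],[0,0,0,0,0,0],[0,0,0,0,0,0],[0,0,0,0,0,0],[0,0,0,0,0,0]]
  gripper: 1

```text
t: 29.98
tcp_pos: [0.5445, 0.0026, 0.0441]
orientation: [[-0.001, 1.0, 0.002], [1.0, 0.001, -0.0], [-0.0, 0.002, -1.0]]
ft_force: [-1.3, 0.4, 6.2]
grip_width: 0.043
```

>>> play_rows:
  deltas:
    - [[0,0,-0.045,0,0,0],[0,0,-0.045,0,0,0],[0,0,-0.045,0,0,0],[0.04,0.0073,0,0,0,0],[0.04,0.0073,0,0,0,0],[0.04,0.0073,0,0,0,0],[0.04,0.0073,0,0,0,0],[0.04,0.0073,0,0,0,0],[0,0,0,0,0,0],[0,0,0,0,0,0],[0,0,0,0,0,0]]

```text
t: 31.35
tcp_pos: [0.5801, 0.2016, 0.1779]
orientation: [[-0.0, 1.0, -0.0], [1.0, 0.0, -0.0], [-0.0, -0.0, -1.0]]
ft_force: [0.7, -0.2, -1.3]
grip_width: 0.0426
```

```bash
python3 -c "
from h import *
need((.5805,.204,.065));wl('w12')"
```

```text
t 31.35 tcp [0.5801 0.2016 0.1779] w 0.0426 F [ 0.7 -0.2 -1.3] rot tool [-0.0002  0.0003  0.    ]
(0.5805, 0.204, 0.065) tool d [0.0024 0.0004 0.1129]
```

View pics/w12.png

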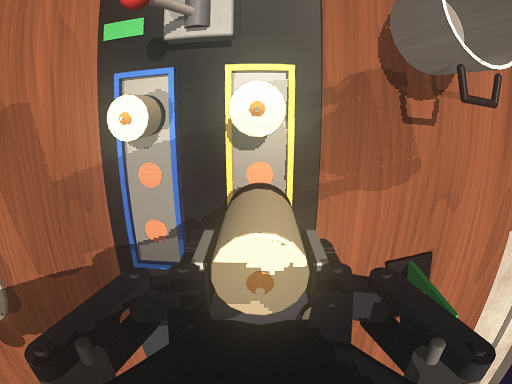

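>>> play_rows:
  deltas:
    - [[0.001,0,0.03,0,0,0],[0,0,0.03,0,0,0],[0,0,0.03,0,0,0],[0,0,0,0,0,0],[0,0,0,0,0,0]]

```text
t: 32.02
tcp_pos: [0.5808, 0.2035, 0.0897]
orientation: [[-0.001, 1.0, 0.002], [1.0, 0.001, 0.001], [0.001, 0.002, -1.0]]
ft_force: [0.3, 0.2, -0.9]
grip_width: 0.0425
```

```bash
python3 -c "
from h import *
need((.5805,.203,.0635))"
```

```text
t 32.02 tcp [0.5808 0.2035 0.0897] w 0.0425 F [ 0.3  0.2 -0.9] rot tool [ 0.0022 -0.0005  0.0008]
(0.5805, 0.203, 0.0635) tool d [-0.0005 -0.0004  0.0262]
```

>>> play_rows:
  deltas:
    - [[0,0,0.009,0,0,0],[0,0,0.009,0,0,0],[0,0,0.008,0,0,0],[0,0,0,0,0,0],[0,0,0,0,0,0]]

```text
t: 32.65
tcp_pos: [0.5799, 0.2037, 0.0616]
orientation: [[-0.001, 1.0, -0.0], [1.0, 0.001, -0.0], [-0.0, -0.0, -1.0]]
ft_force: [-0.5, -0.3, -1.2]
grip_width: 0.0426
```

>>> play_rows:
  deltas:
    - [[0,0,0,0,0,0],[0,0,0,0,0,0],[0,0,0,0,0,0],[0,0,0,0,0,0],[0,0,-0.04,0,0,0],[0,0,-0.04,0,0,0],[0,0,-0.02,0,0,0],[0,0,0,0,0,0]]
  gripper: 0

```text
t: 33.65
tcp_pos: [0.5807, 0.2039, 0.1631]
orientation: [[-0.001, 1.0, 0.003], [1.0, 0.001, 0.001], [0.001, 0.003, -1.0]]
ft_force: [-0.8, -0.9, -1.2]
grip_width: 0.0852
```

```bash
python3 -c "
from h import *
look('l5',(.6565,.004,.13),(.6565,.004,.018))
wl('w13',(.5805,.204,.096))"
```

```text
t 33.65 tcp [0.5807 0.2039 0.1631] w 0.0852 F [-0.8 -0.9 -1.2] rot tool [ 0.0026 -0.0006  0.0014]
(0.6565, 0.004, 0.13) tool d [-0.2     0.0755  0.0332]
(0.6565, 0.004, 0.018) tool d [-1.00e-04 -3.00e-04  1.12e-01]
```

View pics/l5.png

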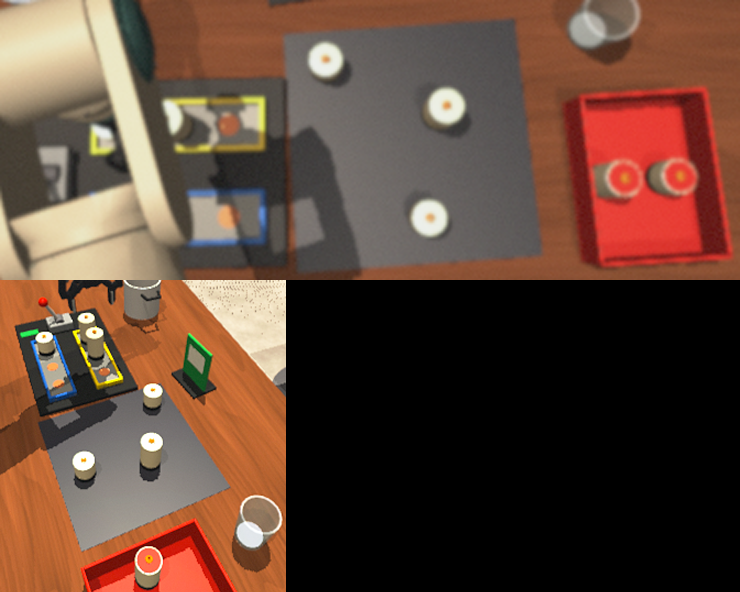

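View pics/w13.png

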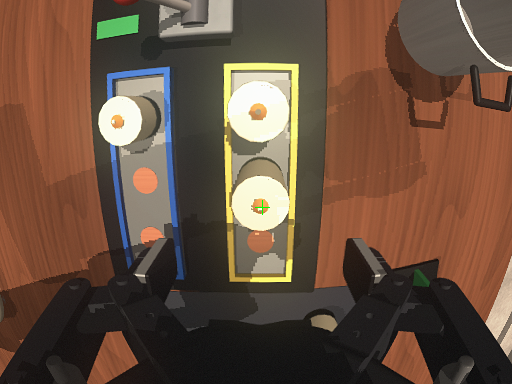

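```bash
python3 -c "
from h import *
d=get_image('top');up(d['frame'],210,270,105,155,10,'pics/card.png')
for v in(137,140,143,146,148):print(v,toz(d,240,v,0).round(3),toz(d,240,v,.01).round(3))"
```

```text
137 [0.777 0.038 0.   ] [0.773 0.038 0.01 ]
140 [0.768 0.038 0.   ] [0.765 0.038 0.01 ]
143 [0.759 0.039 0.   ] [0.756 0.038 0.01 ]
146 [0.751 0.039 0.   ] [0.748 0.038 0.01 ]
148 [0.745 0.039 0.   ] [0.742 0.039 0.01 ]
```

View pics/card.png

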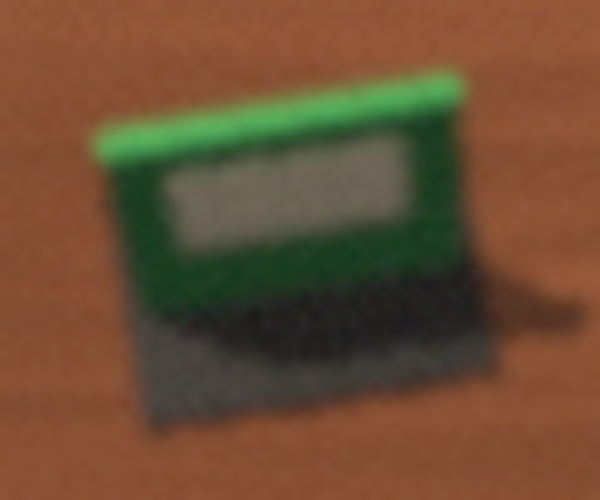

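>>> play_rows:
  deltas:
    - [[-0.0333,0.0126,0,0,0,0],[-0.0333,0.0126,0,0,0,0],[-0.0333,0.0126,0,0,0,0],[-0.0333,0.0126,0,0,0,0],[-0.0333,0.0126,0.012,0,0,0],[-0.0333,0.0126,0.012,0,0,0],[0,0,0,0,0,0],[0,0,0,0,0,0],[0,0,0,0,0,0]]
  gripper: 0.2

```text
t: 34.98
tcp_pos: [0.6559, 0.0052, 0.1383]
orientation: [[-0.003, 1.0, 0.0], [1.0, 0.003, 0.0], [0.0, 0.0, -1.0]]
ft_force: [-0.2, 0.4, -0.3]
grip_width: 0.0685
```

```bash
python3 -c "
from h import *
need((.6565,.004,.018));wl('w14',(.6565,.004,.05))"
```

```text
t 34.98 tcp [0.6559 0.0052 0.1383] w 0.0685 F [-0.2  0.4 -0.3] rot tool [ 0.0004 -0.0001  0.0028]
(0.6565, 0.004, 0.018) tool d [-0.0012  0.0006  0.1203]
```

View pics/w14.png

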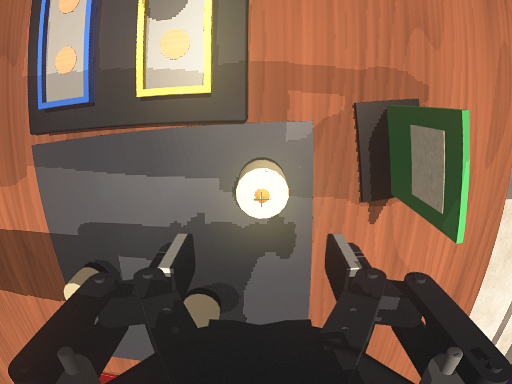

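>>> play_rows:
  deltas:
    - [[0.002,0,0.03,0,0,0],[0,0,0.03,0,0,0],[0,0,0.03,0,0,0],[0,0,0.029,0,0,0],[0,0,0,0,0,0],[0,0,0,0,0,0]]

```text
t: 35.78
tcp_pos: [0.6568, 0.0064, 0.0208]
orientation: [[-0.002, 1.0, 0.002], [1.0, 0.002, -0.0], [-0.0, 0.002, -1.0]]
ft_force: [0.1, -0.1, 1.0]
grip_width: 0.0682
```

>>> play_rows:
  deltas:
    - [[0,0,0,0,0,0],[0,0,0,0,0,0],[0,0,0,0,0,0],[0,0,0,0,0,0],[0,0,0,0,0,0]]
  gripper: 1

```text
t: 36.4
tcp_pos: [0.6571, 0.006, 0.0212]
orientation: [[-0.001, 1.0, 0.003], [1.0, 0.001, -0.0], [-0.0, 0.003, -1.0]]
ft_force: [0.1, -0.1, 6.4]
grip_width: 0.043
```

>>> play_rows:
  deltas:
    - [[0,0,-0.05,0,0,0],[0,0,-0.05,0,0,0],[0,0,-0.05,0,0,0],[0.0333,-0.0327,0,0,0,0],[0.0333,-0.0327,0,0,0,0],[0.0333,-0.0327,0,0,0,0],[0.0333,-0.0327,0,0,0,0],[0.0333,-0.0327,0,0,0,0],[0.0333,-0.0327,0,0,0,0],[0,0,0,0,0,0],[0,0,0,0,0,0],[0,0,0,0,0,0]]

```text
t: 37.9
tcp_pos: [0.4601, 0.2048, 0.169]
orientation: [[-0.0, 1.0, 0.0], [1.0, 0.0, -0.0], [-0.0, 0.0, -1.0]]
ft_force: [-0.2, -0.1, -1.3]
grip_width: 0.0426
```

```bash
python3 -c "
from h import *
need((.46,.204,.039));wl('w15')"
```

```text
t 37.9 tcp [0.4601 0.2048 0.169 ] w 0.0426 F [-0.2 -0.1 -1.3] rot tool [0.0001 0.0002 0.    ]
(0.46, 0.204, 0.039) tool d [-8.0e-04 -1.0e-04  1.3e-01]
```

View pics/w15.png

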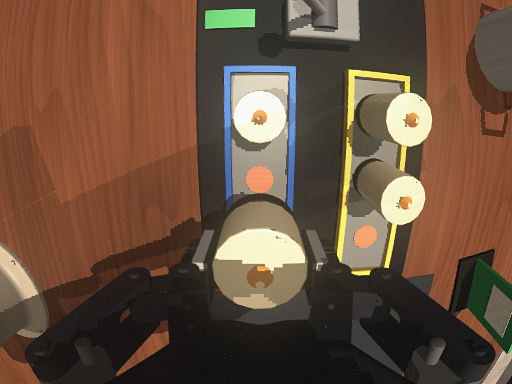

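>>> play_rows:
  deltas:
    - [[0,0,0.035,0,0,0],[0,0,0.035,0,0,0],[0,0,0.034,0,0,0],[0,0,0,0,0,0],[0,0,0,0,0,0],[0,0,0,0,0,0]]

```text
t: 38.7
tcp_pos: [0.4607, 0.2058, 0.0669]
orientation: [[-0.001, 1.0, 0.003], [1.0, 0.001, 0.001], [0.001, 0.003, -1.0]]
ft_force: [0.0, -0.5, -0.9]
grip_width: 0.0429
```

```bash
python3 -c "
from h import *
need((.46,.204,.0405))"
```

```text
t 38.7 tcp [0.4607 0.2058 0.0669] w 0.0429 F [ 0.  -0.5 -0.9] rot tool [ 0.0031 -0.001   0.0011]
(0.46, 0.204, 0.0405) tool d [-0.0018 -0.0007  0.0264]
```

>>> play_rows:
  deltas:
    - [[-0.001,0,0.009,0,0,0],[0,0,0.009,0,0,0],[0,0,0.008,0,0,0],[0,0,0,0,0,0],[0,0,0,0,0,0]]

```text
t: 39.33
tcp_pos: [0.4593, 0.2045, 0.0386]
orientation: [[-0.001, 1.0, -0.0], [1.0, 0.001, -0.0], [-0.0, -0.0, -1.0]]
ft_force: [0.5, -0.4, -1.2]
grip_width: 0.0425
```

>>> play_rows:
  deltas:
    - [[0,0,0,0,0,0],[0,0,0,0,0,0],[0,0,0,0,0,0],[0,0,0,0,0,0],[0,0,-0.04,0,0,0],[0,0,-0.04,0,0,0],[0,0,-0.04,0,0,0],[0,0,0,0,0,0]]
  gripper: 0

```text
t: 40.33
tcp_pos: [0.4611, 0.2051, 0.1629]
orientation: [[-0.001, 1.0, 0.007], [1.0, 0.001, 0.002], [0.002, 0.007, -1.0]]
ft_force: [0.0, -0.4, -0.6]
grip_width: 0.085
```

```bash
python3 -c "
from h import *
look('l6',(.453,-.1183,.13),(.453,-.1183,.018))
wl('w16',(.46,.204,.068))"
```

```text
t 40.33 tcp [0.4611 0.2051 0.1629] w 0.085 F [ 0.  -0.4 -0.6] rot tool [ 0.0069 -0.0024  0.0014]
(0.453, -0.1183, 0.13) tool d [-0.3235 -0.0088  0.032 ]
(0.453, -0.1183, 0.018) tool d [-0.0003 -0.0008  0.112 ]
```

View pics/l6.png

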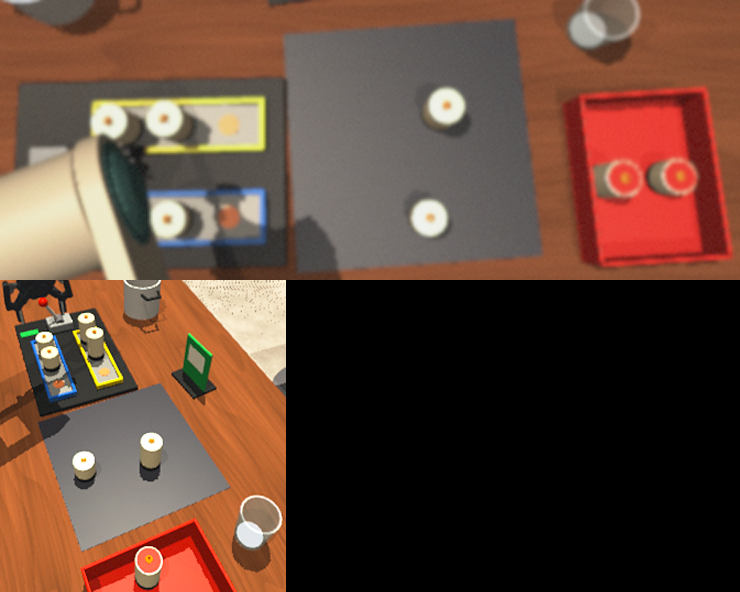

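View pics/w16.png

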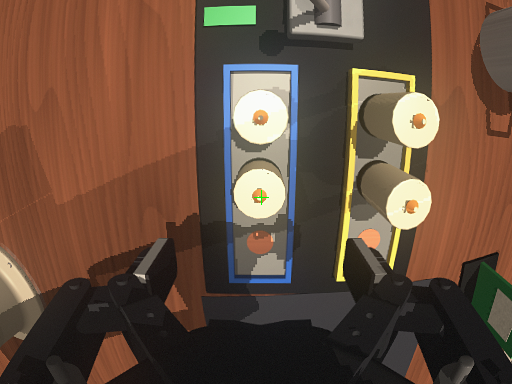

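Good. Next the last short candle at (.453,-.118).

>>> play_rows:
  deltas:
    - [[-0.0404,-0.0008,0,0,0,0],[-0.0404,-0.0008,0,0,0,0],[-0.0404,-0.0008,0,0,0,0],[-0.0404,-0.0008,0,0,0,0],[-0.0404,-0.0008,0,0,0,0],[-0.0404,-0.0008,0,0,0,0],[-0.0404,-0.0008,0.012,0,0,0],[-0.0404,-0.0008,0.012,0,0,0],[0,0,0,0,0,0],[0,0,0,0,0,0],[0,0,0,0,0,0]]

```text
t: 41.85
tcp_pos: [0.4536, -0.1178, 0.135]
orientation: [[-0.003, 1.0, 0.0], [1.0, 0.003, 0.0], [0.0, 0.0, -1.0]]
ft_force: [0.2, -0.1, 0.8]
grip_width: 0.0855
```

```bash
python3 -c "
from h import *
need((.453,-.1183,.02));wl('w17',(.453,-.1183,.05),(.5894,-.1418,.078))"
```

```text
t 41.85 tcp [ 0.4536 -0.1178  0.135 ] w 0.0855 F [ 0.2 -0.1  0.8] rot tool [ 0.     -0.0001  0.0027]
(0.453, -0.1183, 0.02) tool d [-0.0005 -0.0006  0.115 ]
```

View pics/w17.png

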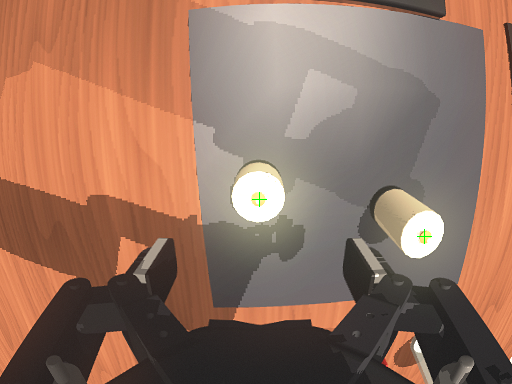

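>>> play_rows:
  deltas:
    - [[0,0,0.03,0,0,0],[0,0,0.03,0,0,0],[0,0,0.03,0,0,0],[0,0,0.026,0,0,0],[0,0,0,0,0,0],[0,0,0,0,0,0]]

```text
t: 42.65
tcp_pos: [0.4544, -0.1186, 0.0203]
orientation: [[-0.002, 1.0, 0.002], [1.0, 0.002, -0.001], [-0.001, 0.002, -1.0]]
ft_force: [-0.3, 0.2, 0.1]
grip_width: 0.085
```

>>> play_rows:
  deltas:
    - [[0,0,0,0,0,0],[0,0,0,0,0,0],[0,0,0,0,0,0],[0,0,0,0,0,0],[0,0,0,0,0,0],[0,0,0,0,0,0]]
  gripper: 1

```text
t: 43.4
tcp_pos: [0.4541, -0.1189, 0.02]
orientation: [[-0.001, 1.0, 0.001], [1.0, 0.001, -0.001], [-0.001, 0.001, -1.0]]
ft_force: [-0.3, 0.6, 5.9]
grip_width: 0.0425
```

>>> play_rows:
  deltas:
    - [[0,0,-0.05,0,0,0],[0,0,-0.05,0,0,0],[0,0,-0.045,0,0,0],[0.0427,0.001,0,0,0,0],[0.0427,0.001,0,0,0,0],[0.0427,0.001,0,0,0,0],[0.0427,0.001,0,0,0,0],[0.0427,0.001,0,0,0,0],[0.0427,0.001,0,0,0,0],[0,0,0,0,0,0],[0,0,0,0,0,0],[0,0,0,0,0,0]]

```text
t: 44.9
tcp_pos: [0.4592, 0.1366, 0.1638]
orientation: [[-0.0, 1.0, -0.0], [1.0, 0.0, -0.0], [-0.0, -0.0, -1.0]]
ft_force: [-0.9, -0.9, -1.1]
grip_width: 0.0428
```

```bash
python3 -c "
from h import *
need((.46,.138,.07));wl('w18')"
```

```text
t 44.9 tcp [0.4592 0.1366 0.1638] w 0.0428 F [-0.9 -0.9 -1.1] rot tool [-0.0002  0.0003  0.    ]
(0.46, 0.138, 0.07) tool d [0.0014 0.0008 0.0938]
```

View pics/w18.png

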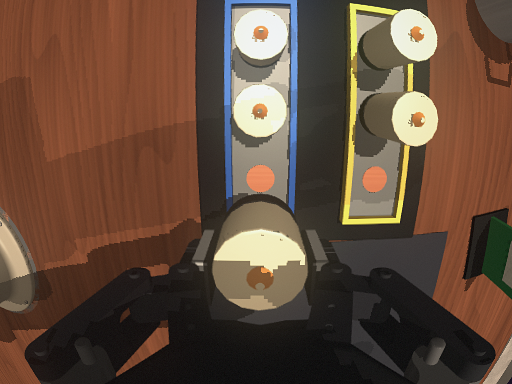

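>>> play_rows:
  deltas:
    - [[0,0,0.035,0,0,0],[0,0,0.035,0,0,0],[0,0,0.028,0,0,0],[0,0,0,0,0,0],[0,0,0,0,0,0],[0,0,0,0,0,0]]

```text
t: 45.7
tcp_pos: [0.4602, 0.1376, 0.0677]
orientation: [[-0.001, 1.0, 0.003], [1.0, 0.001, 0.001], [0.001, 0.003, -1.0]]
ft_force: [-0.1, -0.4, -0.7]
grip_width: 0.0427
```

```bash
python3 -c "
from h import *
need((.46,.137,.0395))"
```

```text
t 45.7 tcp [0.4602 0.1376 0.0677] w 0.0427 F [-0.1 -0.4 -0.7] rot tool [ 0.0029 -0.0006  0.0012]
(0.46, 0.137, 0.0395) tool d [-0.0006 -0.0003  0.0282]
```

>>> play_rows:
  deltas:
    - [[0,0,0.009,0,0,0],[0,0,0.009,0,0,0],[0,0,0.009,0,0,0],[0,0,0,0,0,0],[0,0,0,0,0,0]]

```text
t: 46.32
tcp_pos: [0.4591, 0.1375, 0.0386]
orientation: [[-0.001, 1.0, -0.0], [1.0, 0.001, -0.0], [-0.0, -0.0, -1.0]]
ft_force: [-0.2, -0.5, -1.6]
grip_width: 0.0427
```

>>> play_rows:
  deltas:
    - [[0,0,0,0,0,0],[0,0,0,0,0,0],[0,0,0,0,0,0],[0,0,0,0,0,0],[0,0,-0.04,0,0,0],[0,0,-0.04,0,0,0],[0,0,-0.04,0,0,0],[0,0,0,0,0,0]]
  gripper: 0

```text
t: 47.32
tcp_pos: [0.4609, 0.1379, 0.1627]
orientation: [[-0.001, 1.0, 0.007], [1.0, 0.001, 0.001], [0.001, 0.007, -1.0]]
ft_force: [0.7, -0.2, -0.3]
grip_width: 0.0854
```

```bash
python3 -c "
from h import *
look('l7',(.5895,-.142,.16),(.5895,-.142,.043))
wl('w19',(.46,.137,.068))"
```

```text
t 47.33 tcp [0.4609 0.1379 0.1627] w 0.0854 F [ 0.7 -0.2 -0.3] rot tool [ 0.0071 -0.0015  0.0014]
(0.5895, -0.142, 0.16) tool d [-0.2801  0.1282  0.0032]
(0.5895, -0.142, 0.043) tool d [-0.0002 -0.0008  0.117 ]
```

View pics/l7.png

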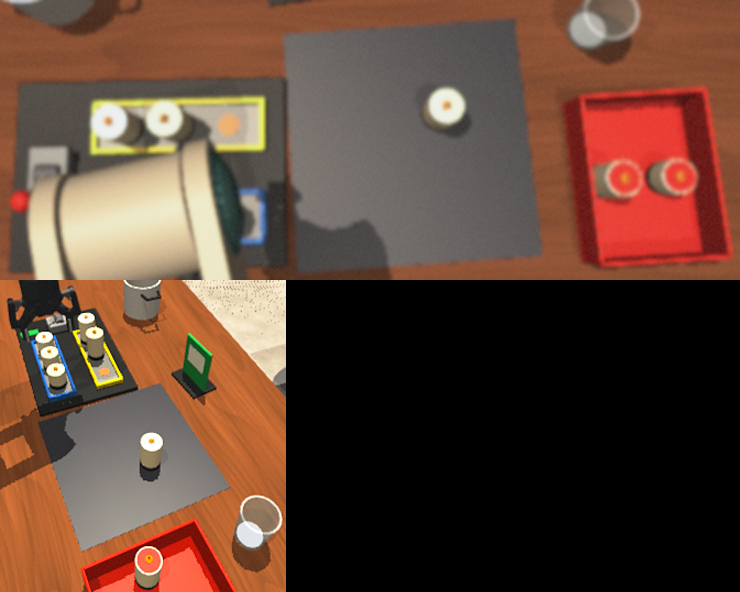

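View pics/w19.png

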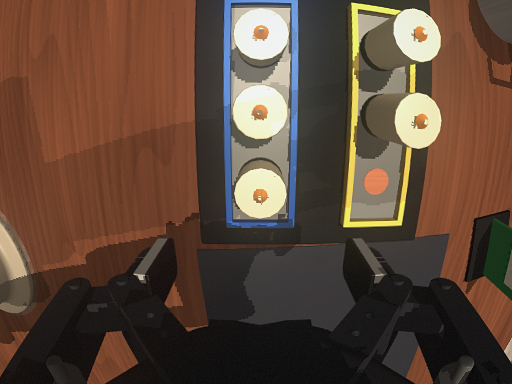

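Three shorts are standing in blue. Now the last tall one.

>>> play_rows:
  deltas:
    - [[-0.035,0.0161,0,0,0,0],[-0.035,0.0161,0,0,0,0],[-0.035,0.0161,0,0,0,0],[-0.035,0.0161,0,0,0,0],[-0.035,0.0161,0,0,0,0],[-0.035,0.0161,0,0,0,0],[-0.035,0.0161,0,0,0,0],[-0.035,0.0161,0,0,0,0],[0,0,0,0,0,0],[0,0,0,0,0,0],[0,0,0,0,0,0]]

```text
t: 48.85
tcp_pos: [0.588, -0.1414, 0.1586]
orientation: [[-0.002, 1.0, -0.001], [1.0, 0.002, 0.0], [0.0, -0.001, -1.0]]
ft_force: [-0.3, 0.3, 0.6]
grip_width: 0.0852
```

```bash
python3 -c "
from h import *
need((.5895,-.142,.043));wl('w20',(.5895,-.142,.078))"
```

```text
t 48.85 tcp [ 0.588  -0.1414  0.1586] w 0.0852 F [-0.3  0.3  0.6] rot tool [-0.0008 -0.0003  0.0025]
(0.5895, -0.142, 0.043) tool d [-0.0007  0.0016  0.1156]
```

View pics/w20.png

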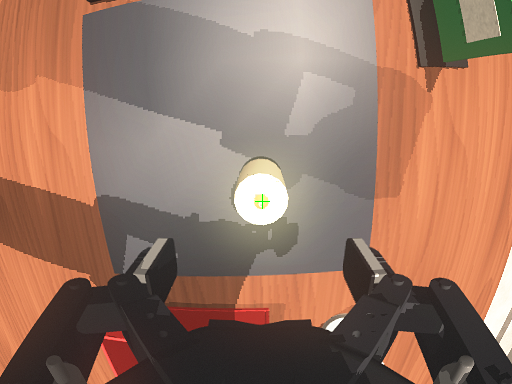

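>>> play_rows:
  deltas:
    - [[0,0.001,0.03,0,0,0],[0,0,0.03,0,0,0],[0,0,0.03,0,0,0],[0,0,0.025,0,0,0],[0,0,0,0,0,0],[0,0,0,0,0,0]]

```text
t: 49.65
tcp_pos: [0.59, -0.1422, 0.0455]
orientation: [[-0.002, 1.0, 0.002], [1.0, 0.002, -0.001], [-0.001, 0.002, -1.0]]
ft_force: [0.0, -0.2, 0.6]
grip_width: 0.0856
```

>>> play_rows:
  deltas:
    - [[0,0,0,0,0,0],[0,0,0,0,0,0],[0,0,0,0,0,0],[0,0,0,0,0,0],[0,0,0,0,0,0],[0,0,0,0,0,0]]
  gripper: 1

```text
t: 50.4
tcp_pos: [0.5897, -0.1424, 0.045]
orientation: [[-0.001, 1.0, 0.001], [1.0, 0.001, -0.0], [-0.0, 0.001, -1.0]]
ft_force: [-2.3, 1.3, 6.4]
grip_width: 0.0429
```

>>> play_rows:
  deltas:
    - [[0,0,-0.05,0,0,0],[0,0,-0.05,0,0,0],[0,0,-0.04,0,0,0],[0.0466,-0.0015,0,0,0,0],[0.0466,-0.0015,0,0,0,0],[0.0466,-0.0015,0,0,0,0],[0.0466,-0.0015,0,0,0,0],[0.0466,-0.0015,0,0,0,0],[0.0466,-0.0015,0,0,0,0],[0,0,0,0,0,0],[0,0,0,0,0,0],[0,0,0,0,0,0]]

```text
t: 51.9
tcp_pos: [0.5801, 0.1361, 0.1838]
orientation: [[0.0, 1.0, -0.0], [1.0, -0.0, -0.0], [-0.0, -0.0, -1.0]]
ft_force: [-0.3, -0.4, -1.3]
grip_width: 0.0429
```

```bash
python3 -c "
from h import *
need((.5805,.138,.09));wl('w21')"
```

```text
t 51.9 tcp [0.5801 0.1361 0.1838] w 0.0429 F [-0.3 -0.4 -1.3] rot tool [-0.0003  0.0004 -0.0001]
(0.5805, 0.138, 0.09) tool d [0.0019 0.0004 0.0938]
```

View pics/w21.png

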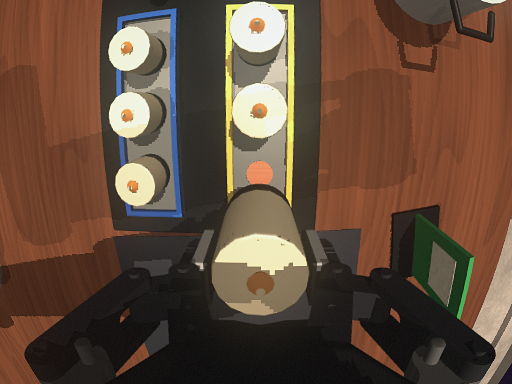

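>>> play_rows:
  deltas:
    - [[0.001,0,0.035,0,0,0],[0,0,0.035,0,0,0],[0,0,0.024,0,0,0],[0,0,0,0,0,0],[0,0,0,0,0,0],[0,0,0,0,0,0]]

```text
t: 52.7
tcp_pos: [0.5809, 0.1382, 0.0918]
orientation: [[-0.001, 1.0, 0.003], [1.0, 0.001, 0.0], [0.0, 0.003, -1.0]]
ft_force: [-1.2, -1.1, -1.4]
grip_width: 0.0429
```

```bash
python3 -c "
from h import *
need((.5805,.137,.0645))"
```

```text
t 52.7 tcp [0.5809 0.1382 0.0918] w 0.0429 F [-1.2 -1.1 -1.4] rot tool [ 0.0029 -0.0004  0.0011]
(0.5805, 0.137, 0.0645) tool d [-0.0013 -0.0005  0.0273]
```

>>> play_rows:
  deltas:
    - [[0,0,0.009,0,0,0],[0,0,0.009,0,0,0],[0,0,0.009,0,0,0],[0,0,0,0,0,0],[0,0,0,0,0,0]]

```text
t: 53.32
tcp_pos: [0.5798, 0.1383, 0.0626]
orientation: [[-0.001, 1.0, -0.0], [1.0, 0.001, -0.0], [-0.0, -0.0, -1.0]]
ft_force: [-0.5, 1.6, -0.4]
grip_width: 0.0429
```

>>> play_rows:
  deltas:
    - [[0,0,0,0,0,0],[0,0,0,0,0,0],[0,0,0,0,0,0],[0,0,0,0,0,0],[0,0,-0.045,0,0,0],[0,0,-0.045,0,0,0],[0,0,-0.045,0,0,0],[0,0,-0.03,0,0,0],[0,0,0,0,0,0]]
  gripper: 0

```text
t: 54.45
tcp_pos: [0.581, 0.1385, 0.2312]
orientation: [[-0.001, 1.0, 0.006], [1.0, 0.001, 0.001], [0.001, 0.006, -1.0]]
ft_force: [0.6, 0.3, 0.1]
grip_width: 0.0854
```

```bash
python3 -c "
from h import *
look('l8',(.44,.37,.2))
wl('w22',(.5805,.137,.096),(.4853,.3704,.106))"
```

```text
t 54.45 tcp [0.581  0.1385 0.2312] w 0.0854 F [0.6 0.3 0.1] rot tool [ 0.0059 -0.0009  0.0014]
(0.44, 0.37, 0.2) tool d [ 0.2317 -0.1409  0.0306]
```

View pics/l8.png

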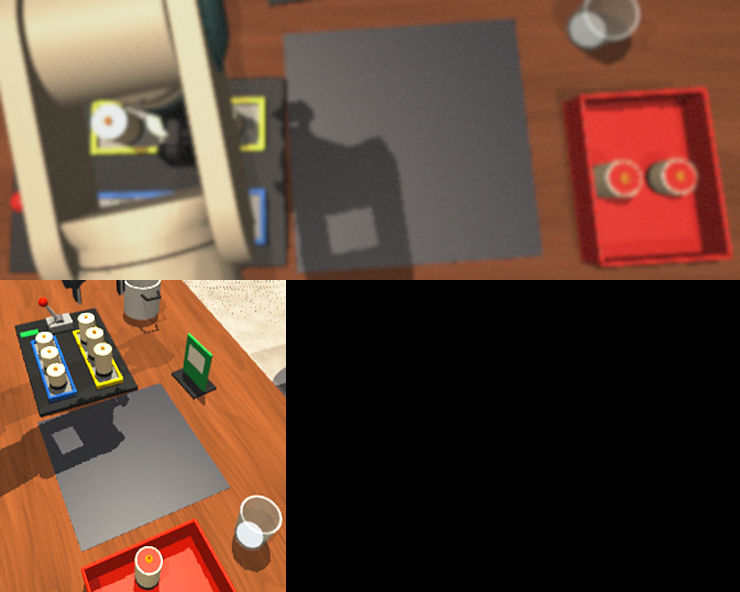

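View pics/w22.png

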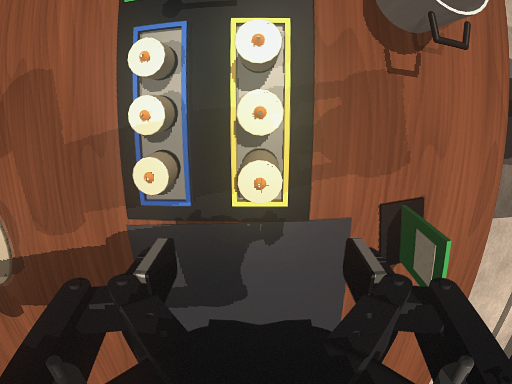

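>>> play_rows:
  deltas:
    - [[0.033,-0.0215,0,0,0,0],[0.033,-0.0215,0,0,0,0],[0.033,-0.0215,0,0,0,0],[0.033,-0.0215,0,0,0,0],[0.033,-0.0215,0,0,0,0],[0.033,-0.0215,0,0,0,0],[0.033,-0.0215,0,0,0,0],[0,0,0,0,0,0],[0,0,0,0,0,0],[0,0,0,0,0,0]]
  gripper: 1

```text
t: 55.85
tcp_pos: [0.4296, 0.3682, 0.2273]
orientation: [[-0.0, 1.0, -0.001], [1.0, 0.0, -0.001], [-0.001, -0.001, -1.0]]
ft_force: [-0.3, -0.6, -0.0]
grip_width: -0.0
```

```bash
python3 -c "
from h import *
need((.43,.37,.088))
wl('w23',(.4853,.3704,.106))
s=get_image('side');up(s['frame'],120,260,80,200,5,'pics/s23.png')"
```

```text
t 55.85 tcp [0.4296 0.3682 0.2273] w -0.0 F [-0.3 -0.6 -0. ] rot tool [-0.0006  0.0008  0.    ]
(0.43, 0.37, 0.088) tool d [0.0019 0.0005 0.1393]
```

View pics/w23.png

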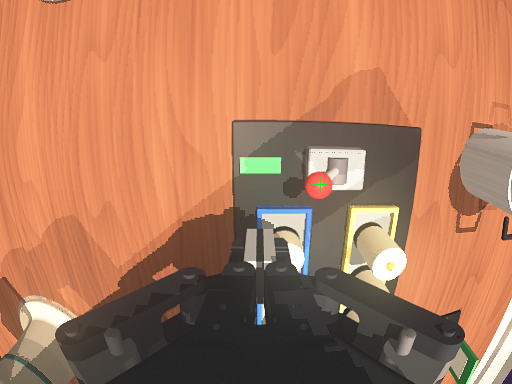

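View pics/s23.png

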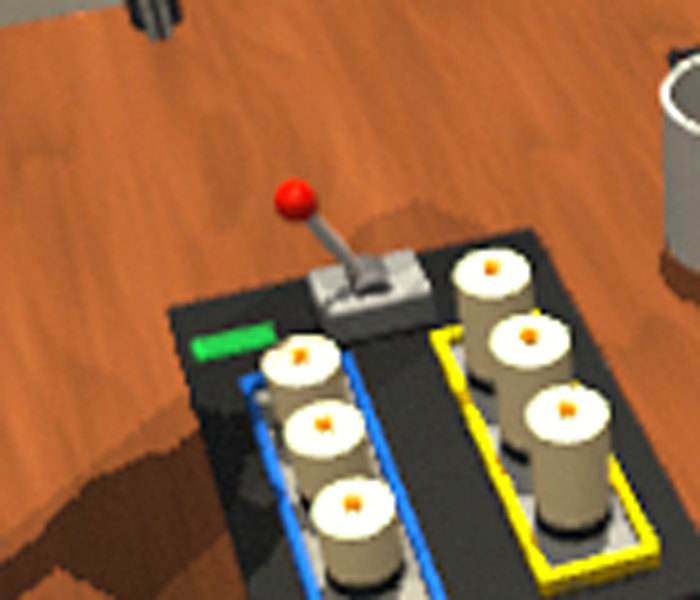

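>>> play_rows:
  deltas:
    - [[0.002,0,0.035,0,0,0],[0,0,0.035,0,0,0],[0,0,0.035,0,0,0],[0,0,0.032,0,0,0],[0,0,0,0,0,0],[0,0,0,0,0,0],[0,0,0,0,0,0]]

```text
t: 56.82
tcp_pos: [0.4301, 0.3716, 0.093]
orientation: [[-0.001, 1.0, 0.003], [1.0, 0.001, 0.002], [0.002, 0.003, -1.0]]
ft_force: [-0.6, -0.2, -0.4]
grip_width: -0.0001
```

>>> play_rows:
  deltas:
    - [[0,0.015,0,0,0,0],[0,0.015,0,0,0,0],[0,0.015,0,0,0,0],[0,0.015,0,0,0,0],[0,0.015,0,0,0,0],[0,0,0,0,0,0],[0,0,0,0,0,0]]

```text
t: 57.7
tcp_pos: [0.5042, 0.3712, 0.091]
orientation: [[-0.001, 1.0, -0.0], [1.0, 0.001, -0.0], [-0.0, -0.0, -1.0]]
ft_force: [-0.7, 0.2, -0.4]
grip_width: -0.0003
```

```bash
python3 -c "
from h import *
need((.535,.37,.088))
wl('w24')
s=get_image('side');up(s['frame'],120,260,80,200,5,'pics/s24.png')"
```

```text
t 57.7 tcp [0.5042 0.3712 0.091 ] w -0.0003 F [-0.7  0.2 -0.4] rot tool [-0.      0.0001  0.0012]
(0.535, 0.37, 0.088) tool d [-0.0012  0.0308  0.003 ]
```

View pics/w24.png

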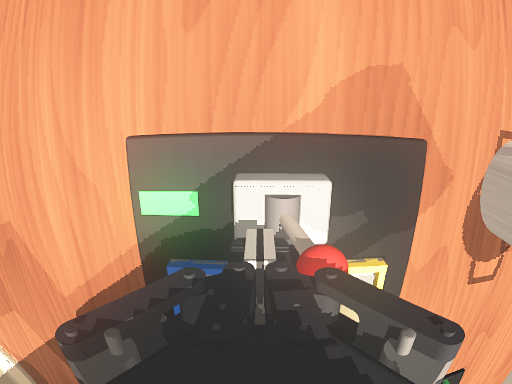

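View pics/s24.png

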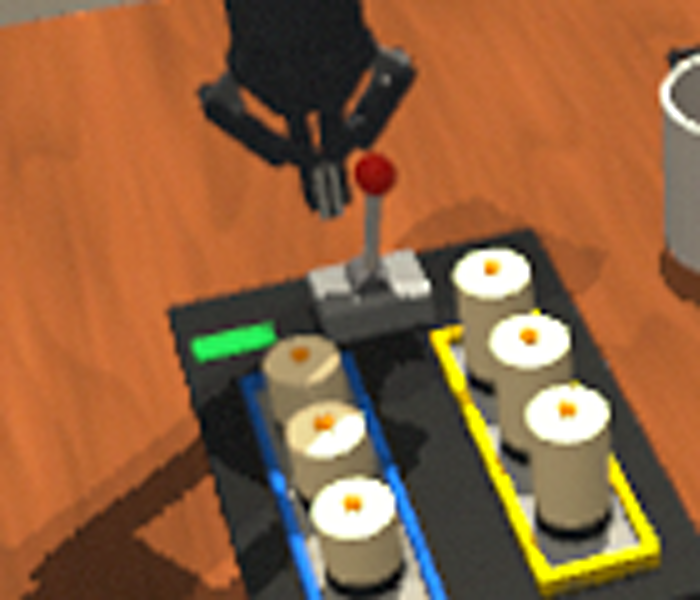

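>>> play_rows:
  deltas:
    - [[0,0.008,0,0,0,0],[0,0.008,0,0,0,0],[0,0.008,0,0,0,0],[0,0.006,0,0,0,0],[0,0,0,0,0,0],[0,0,0,0,0,0]]

```text
t: 58.55
tcp_pos: [0.5325, 0.3712, 0.0906]
orientation: [[-0.002, 1.0, -0.005], [1.0, 0.002, -0.001], [-0.001, -0.005, -1.0]]
ft_force: [-9.5, -2.2, 3.7]
grip_width: 0.0001
```

```bash
python3 -c "
from h import *
need((.535,.37,.088))
wl('w25')
s=get_image('side');up(s['frame'],120,260,80,200,5,'pics/s25.png')"
```

```text
t 58.55 tcp [0.5325 0.3712 0.0906] w 0.0001 F [-9.5 -2.2  3.7] rot tool [-0.0049  0.0015  0.002 ]
(0.535, 0.37, 0.088) tool d [-0.0012  0.0025  0.0026]
```

View pics/s25.png

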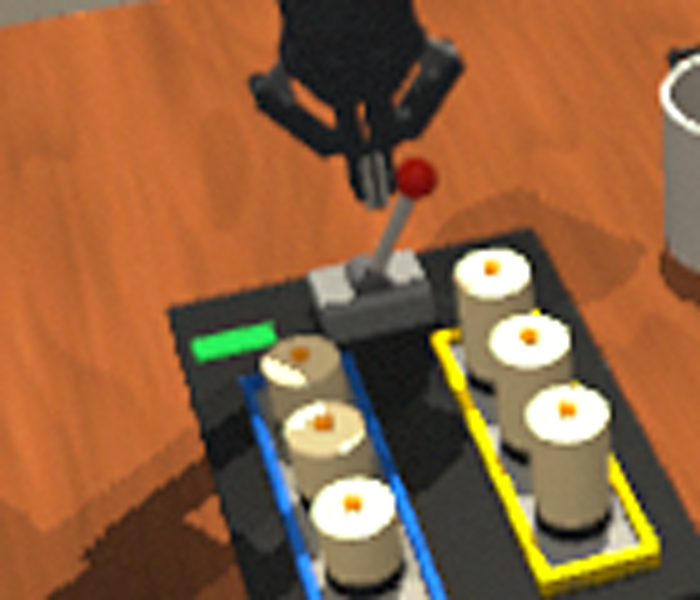

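>>> play_rows:
  deltas:
    - [[0,0.003,0,0,0,0],[0,0,0,0,0,0],[0,0,0,0,0,0]]

```text
t: 59.02
tcp_pos: [0.533, 0.3712, 0.0905]
orientation: [[-0.003, 1.0, -0.011], [1.0, 0.003, -0.003], [-0.003, -0.011, -1.0]]
ft_force: [-24.0, -4.2, 8.3]
grip_width: 0.0001
```

>>> play_rows:
  deltas:
    - [[0,-0.03,0,0,0,0],[0,-0.03,0,0,0,0],[0,-0.03,-0.02,0,0,0],[0,-0.02,-0.04,0,0,0],[0,-0.02,-0.04,0,0,0],[0,-0.02,-0.04,0,0,0],[0,0,-0.02,0,0,0],[0,0,0,0,0,0],[0,0,0,0,0,0]]

```text
t: 60.15
tcp_pos: [0.3872, 0.3708, 0.2496]
orientation: [[-0.001, 1.0, -0.001], [1.0, 0.001, -0.001], [-0.001, -0.001, -1.0]]
ft_force: [0.4, -0.3, -1.8]
grip_width: 0.0003
```

```bash
python3 -c "
from h import *
look('l9')
s=get_image('side');up(s['frame'],120,260,80,200,5,'pics/s26.png')
d=get_image('top');up(d['frame'],85,240,180,285,5,'pics/t26.png')
wl('w26')
from scipy import ndimage
c=s['frame'][80:140,170:240].astype(int);m=(c[...,0]>130)&(c[...,1]<50)&(c[...,2]<50);v,u=np.argwhere(m).mean(0)+[80,170];print(u,v,m.sum())
r=ray(s,u,v);p=s['position'];print(p+r*(.3704-p[1])/r[1])
"
```

```text
t 60.15 tcp [0.3872 0.3708 0.2496] w 0.0003 F [ 0.4 -0.3 -1.8] rot tool [-0.0013  0.0013  0.0011]
202.375 114.5625 32
[0.55855298 0.3704     0.10655881]
```

View pics/l9.png

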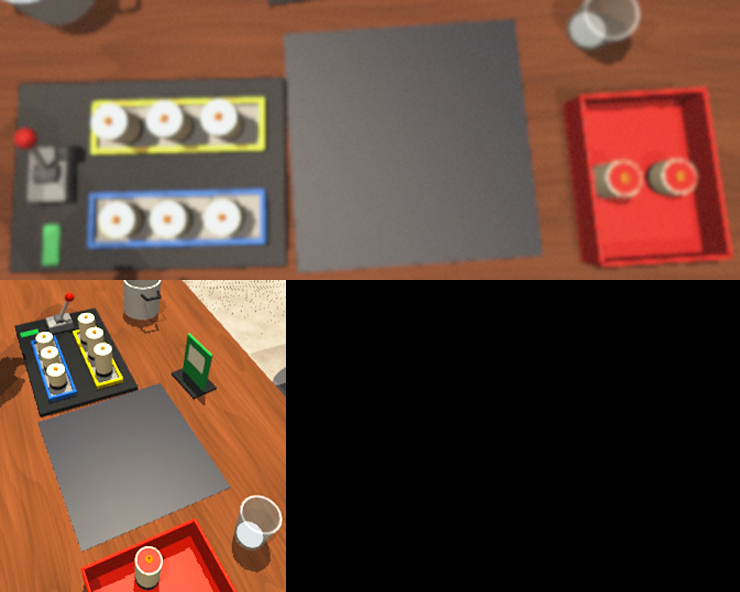

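View pics/s26.png

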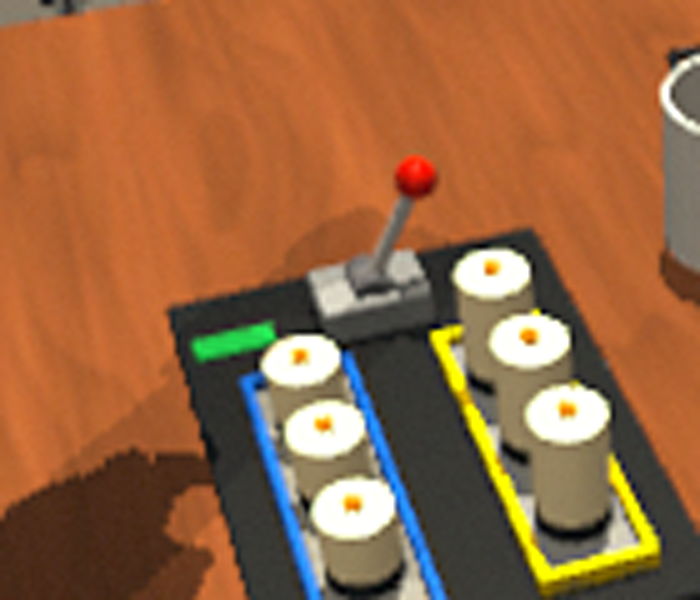

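View pics/w26.png

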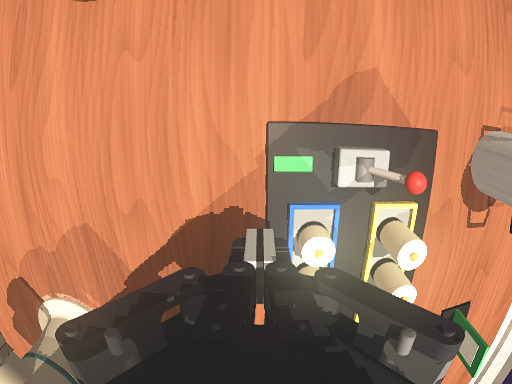

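```bash
python3 -c "
from h import *
d=get_image('top')
f=lambda x,y:(90+x/2-.25,145+y/2-.25)
for n,z,ps in (('y',.098,[(108,122),(164,119),(218,117)]),('b',.070,[(117,220),(167,219),(222,217)])):
    for p in ps: print(n,toz(d,*f(*p),z).round(3))
print('tip',toz(d,*f(26,138),.106).round(3))
hand_in()"
```

```text
y [0.577 0.272 0.098]
y [0.579 0.204 0.098]
y [0.58  0.138 0.098]
b [0.46  0.266 0.07 ]
b [0.459 0.205 0.07 ]
b [0.46  0.138 0.07 ]
tip [0.559 0.367 0.106]
the job is handed in; nothing more can be done
```

I cleared all eight candles off the mat, then pushed the charger's lever over to its stop and handed the job in at about 60 s. `hand_in()` gave no verdict, so what follows rests on my own last measurements.

- **Rejects:** one short and one tall candle with red stickers, both standing in the red bin.
- **Blue row:** the three sound short candles stand upright at y of about 0.266, 0.205 and 0.138, within about 1 mm of the centreline.
- **Yellow row:** the three sound tall candles stand upright at y of about 0.272, 0.204 and 0.138, within about 4 mm of the centreline. One of them had been knocked aside mid-run, so I found its new position and picked it up from there.
- **Lever:** the tip moved from x = 0.485 to about 0.559 m at the same height. That is 73 to 74 mm by camera against the nominal 77 mm, and the lever stopped moving under a 24 N push, so I take it as fully on. I could not read the joint angle directly.
- **Bystanders and robot:** the glass and card look unmoved in the last pictures, and the gripper was retracted clear of everything.

No check failed. The only disagreement was that 3 to 4 mm shortfall in lever travel, which is about the camera's accuracy.

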